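# Load the slide-copying stage, run it up to the stop and lock its cam lever

### The job

Get the slide-copying bench ready to shoot: take the slide carrier (the one with the wide tab) from the wooden rack and push it fully down into the sprung film gate in front of the light panel. Swing the cam lever open to free the stage, slide the stage along the rail right up against the steel stop collar, and lock it there with the lever swung fully home. Do not bump the camera, and leave the other carrier, the cup, the tamper and the cleaning-spray bottle where they stand.

Things in the scene. Friction and masses are not known exactly. Their poses are not given: they have to be found in the camera images.
- rig: The fixed copying bench: an aluminium rail 430 mm long, 44 mm wide, top at z = 36 mm. Origin on the table under the rail's centre line; x level across the rail, y level along the rail (the camera stands at its -y end), z up. The rail runs from y = -280 to +150 mm. It may stand turned by up to 20 degrees.
- camera: Fixed black camera on the rail's -y end, never to be bumped. Same origin and axes as the rig. Body: x -65 to +67, y -266 to -188, up to z = 161 mm; lens 68 mm in diameter along +y at z = 96 mm, front at y = -125 mm.
- stop_face (a point): Middle of the +y face of the stop collar, a fixed steel block on the rail, 62 mm across, 16 mm long, top at z = 51 mm; axes as the rig. The stage's front face must come to bear on it. Its place on the rail differs from job to job.
- stage_front (a point): Middle of the front (-y) face of the stage's deck, 44 mm above the table; axes as the rig. It touches stop_face when the stage is home. The deck is 100 mm wide (x), 90 mm long (to +90 mm in y from this face), top at z = 55 mm.
- stage (a joint): Slide of the stage along the rail, m: 0 nearest the camera, growing away from it (+y), at most 0.16. Once the lever is open it moves with about 4 N and stays where it is left; with the lever home it is clamped and takes well over 25 N. Push it from behind, on the light panel.
- panel_back (a point): Middle of the ribbed back (+y side) of the light panel, the face to push on (level push along -y), 96 mm above the table; axes as the rig. The panel is a black upright box on the stage, 108 mm wide (x), 24 mm thick, top at z = 136 mm, that is 40 mm above this point. A seated carrier's tab stands 35 mm above the panel.
- gate_seat (a point): Where the slide carrier's centre comes when fully seated in the film gate, 116 mm above the table; axes as the rig (carrier's width along x, thickness along y, either way round). The gate is a slot open at the top: side guides with 1.5 mm play each side, sill 55 mm below this point. Flared lips (tops up to 144 mm above the table, 25 mm or more off the middle in x) take in a carrier 3 mm off.
- lever (a joint): Swing of the cam lever about its vertical pin, rad: 0 is fully home (locked, arm along -y of the rig, towards the camera), 1.35 is fully open (arm towards -x, the robot's side). Opening turns it clockwise from above. The stage is free from about 0.6 upwards and clamped below. It turns with 3 to 5 N at the knob and stays where it is left.
- lever_knob (a point): Middle of the gripping part of the lever's upright black knob: 18 mm in diameter, on the end of the lever arm 68 mm from the pin. This point is 91 mm above the table, the knob's top is 11 mm above it and the flat arm's top 25 mm below it.
- lever_pivot (a point): The lever's pin, on the boss on the robot's side (-x) of the stage, given at the same height as lever_knob. The pin moves along with the stage.
- rack: Fixed light-wood rack, 86 by 130 mm, 28 mm high, origin under its centre, with two slots across at y = -30 and +30 mm (its own axes), each holding one upright carrier 22 mm deep with 2 mm play.
- slide_carrier_center (a point): Centre (half-way up) of the carrier to load, upright in either slot of the rack: black plate 70 mm wide (x), 9 mm thick (y), 110 mm high in all, 60 g; below, a body 70 mm high with a square window and a 5 mm thick, 64 mm wide foot; above it a tab 40 mm wide, 9 mm thick, from 15 to 55 mm above this point, to pinch across its thickness from above.
- strip_carrier_center (a point): Centre (half-way up) of the other carrier, to be left in its slot: same body, with a long low window and a narrow tab only 16 mm wide.
- tamper_mid (a point): Coffee tamper standing on the table, 58 mm in diameter, 90 mm high; point half-way up. Leave it alone.
- cup_mid (a point): White espresso cup, 68 mm across, 60 mm high, handle at its +y; point half-way up. Leave it alone.
- spray_bottle_mid (a point): Small amber lens-cleaning spray bottle with a black cap, 32 mm in diameter, 105 mm high; point half-way up. Leave it alone.
- gate (a joint): Steel pressure frame on the lens (-y) side of the slot, sprung towards the panel, m: 0 shut (slot only 6.5 mm wide, narrower than the carrier), 0.0025 with a carrier in. Pushing the carrier straight down with 5 to 8 N spreads it; it springs back on the carrier and holds it.
Not all that is in view belongs to the job. Leave any purple or yellow look-alike of the part that bears slide_carrier_center alone.

How it is judged:
On the way:
1. the cam lever is swung open (value of joint lever above 0.7 rad), for 0.2 s.
At the end, for the whole second after the job is handed in: The slide carrier sits in the film gate, upright and down on the sill (centre within 3 mm of gate_seat); the stage's front face bears on the stop collar (gap under 2.5 mm) and is at rest; the lever is home (under 0.12 rad) (value of joint lever below 0.12 rad and y of stage_front in the frame of stop_face between -0.003 and 0.0025 m and x of slide_carrier_center in the frame of gate_seat between -0.003 and 0.003 m and y of slide_carrier_center in the frame of gate_seat between -0.003 and 0.003 m and z of slide_carrier_center in the frame of gate_seat below 0.003 m and angle between slide_carrier_center's own z axis and vertical below 0.06 rad and velocity of joint stage between -0.005 and 0.005 m/s); the robot touches nothing.
It fails at once if the camera is bumped (more than 3 N) (contact force between camera and the arm above 3 N or contact force between camera and the fingers above 3 N or contact force between camera and anything else above 3 N).
It fails at once if the other carrier is moved by more than 15 mm (distance of strip_carrier_center from where it was at the start of the episode above 0.015 m).
It fails at once if the tamper, the cup or the cleaning-spray bottle is moved by more than 15 mm (distance of any of tamper_mid, cup_mid, spray_bottle_mid from where it was at the start of the episode above 0.015 m).
It also fails if it takes over 72 s, if anything falls off the work surface, if the arm or the gripper's body presses on something with over 40 N, if the wrist force passes 120 N, or if a joint passes its speed limit or range.

### The arm

A 7-joint arm with a two-finger parallel gripper is mounted at the origin on the work surface. World frame = base frame: x ahead of the robot, y to its left, z up, the work surface at z = 0. Lengths are in m, angles in rad, forces in N, time in s.
With the tool pointing down it reaches from about 0.425 to 0.875 m from the base axis. Payload 4.7 kg.
Tool frame: the origin (TCP) lies at the very end of the fingers, on their centre line; the grasp point (between the pads) lies 19 mm behind it; x points along the fingers, y is the direction in which the jaws open and shut, and the axes are right-handed (so a half turn about x gives the same grasp; the last joint's range is limited). The gripper opens to 87 mm and grips with 3 to 60 N. Pads are 19 mm wide; open, the fingers measure 117 mm over their backs; the gripper's body (75 mm by 190 mm) begins 51 mm behind the grasp point.
Start: joints at [1.238, 0.321, -0.07, 1.45, 0.023, 1.371, -0.057], TCP at [0.221, -0.611, 0.223] pointing down, gripper open.
Joint ranges: [-2.86, 2.86], [-0.3, 2.09], [-1.38, 1.24], [0.06, 2.45], [-1.56, 4.7], [0.09, 2.05], [-2.69, 2.69]. Speed limits (rad/s): [2.57, 2.57, 3.14, 3.14, 3.14, 3.14, 3.14].

### API

Orientations are given as a rotation vector (axis times angle).
In Python, from bench import ctrl gives the robot as it stands.
- The arm moves only by the tool step_arm, never from a script. Its argument "increments" is one flat list of numbers, 6 for each row, row after row: the shift along the tool's x, y, z in cm, then the turn, a rotation vector about the tool's x, y, z in rad. In form: [tx, ty, tz, ax, ay, az, tx, ty, tz, ax, ay, az, ...]. A call has 1 to 12 rows; each row shifts and turns the commanded pose from where the row before left it, along the tool's axes as they then stand; what a row does not reach is not made up. A row lasts 1/8 s, in which the tool goes at most 62.5 mm and 10.7 degrees, less where a joint would pass 70% of its speed; a pose out of reach is approached as far as the arm can. A call with a gripper value outside its range is refused whole. "fingers" is the opening in per cent of the stroke, from 0 (shut) to 100 (fully open), set as the call begins (left out, the last holds). The fingers move at their own pace and stop on an object; "force" is the grip in N (left out, the last holds). Time passes only in rows, so rows that do not move let the fingers close. It gives the time, the measured TCP pose, the force and the opening at its end, in the units of the state.
- ctrl.get_state(): the state, without advancing time (a new reading comes with each control period).
- ctrl.get_image(name): name is "scene" or "top"; returns the picture (400x640x3 uint8, red, green, blue); there is no depth.
- ctrl.camera_params(name): a dict with "vertical_fov" (degrees; the focal length in pixels is half the picture's height over the tangent of half this angle, whatever the lens; pixels are square), "cx", "cy" (the principal point, pixels), "R" (3x3) and "t" (3): a world point X has camera coordinates R X + t. Camera axes: x right, y down, z forward; pixel columns grow to the right and rows downward; lengths in m; the calibration is good to about 2 mm. A picture is of the moment at which its call begins. camera_params takes no time and is no camera call.
- ctrl.close_job(): hands the job in, once; it reports no verdict.
Trained networks look in the newest picture that a camera, given by its name, has taken for a name from the list of things; names that differ only in an ending like _2 or _b are one class to them, and where a whole thing is asked for, a point or a joint stands for the part that bears it (a point fixed in the world has none). Each returns a list of dicts, best first, with "score" (0 to 1); they miss things now and then, are a little off and sometimes report something else, mostly with a low value. They report only what shows in the picture. A call takes as long as a camera call. They do not tell look-alikes from the thing itself.
- ctrl.search_frame(camera, name): "xyz" ([x, y, z] in m, in the coordinates of the camera as it stood for that picture, good to about 4 mm: the middle of the surface that is visible of it).
- ctrl.silhouettes(camera, name): "pixels" (400x640 bool, what is visible of it).
- ctrl.spot_point(camera, name): "xyz" ([x, y, z] in m, in the coordinates of the camera as it stood for that picture, good to about 4 mm: a listed point, or the origin of a listed thing).
The state is a dict: "time": time; "joint_positions": joint angles; "qd": joint speeds; "joint_torque": joint torques, N m; "position": TCP position; "tool_rot": TCP orientation; "ft_force": force on the tool from outside, world axes, zero at the start; "torque": the same for the moment, N m; "grip_width": opening from 0.0 (shut) to 1.0 (fully open).
Only numpy, scipy, OpenCV 4.12 (cv2) and the standard library are available. Lean on these libraries where they do the work, as an engineer would, in place of code of your own. Each camera call takes 0.05 s, during which the arm holds its last target.

## Working session

There is one attempt and no reset: what is moved stays moved. The work goes in short steps, Python scripts to look and compute and a tool call to move; the robot and the scene stay as the last step left them, time stands still between calls to the robot, and variables do not carry over. Pictures are saved under pics/ and viewed, and the job is handed in when it is done.

Besides the shell and the picture viewer there is one more tool, called as a command line: name --argument value ..., lists and objects as JSON in quotes. step_arm: Moves the arm, as the interface text tells. Its arguments: {"type":"object","properties":{"increments":{"type":"array","items":{"type":"number"}},"fingers":{"type":"number"},"force":{"type":"number"}},"required":["increments"]}

```bash
ls; mkdir -p pics
python3 - <<'E'
from bench import ctrl
import cv2
s=ctrl.get_state();print({k:s[k] for k in('time','position','tool_rot','ft_force','grip_width')})
for n in('scene','top'):
    cv2.imwrite(f'pics/{n}0.png',ctrl.get_image(n)[:,:,::-1]); p=ctrl.camera_params(n);print(n,p)
E
```

```text
pics
{'time': 0.0, 'position': array([ 0.2206402 , -0.61081753,  0.22146156]), 'tool_rot': array([ 2.03323634,  0.35810076, -2.03421244]), 'ft_force': array([ 0.41801527, -0.20311967,  0.50215266]), 'grip_width': 0.9966118368507393}
scene {'vertical_fov': 55.27197042335087, 'cx': 316.8008104723637, 'cy': 204.9624893764422, 'R': array([[ 0.42911332,  0.90322251,  0.00713164],
       [ 0.63630666, -0.29668125, -0.71210538],
       [-0.64107378,  0.31011181, -0.70203637]]), 't': array([-0.34235218, -0.26525156,  1.29660832])}
top {'vertical_fov': 56.30920834261607, 'cx': 322.37888937098455, 'cy': 200.5469689300372, 'R': array([[ 0.02555244, -0.99964093,  0.00806732],
       [-0.99669136, -0.02609825, -0.07697537],
       [ 0.07715828, -0.00607372, -0.99700036]]), 't': array([0.06768122, 0.59174276, 0.85169556])}
```

View pics/scene0.png

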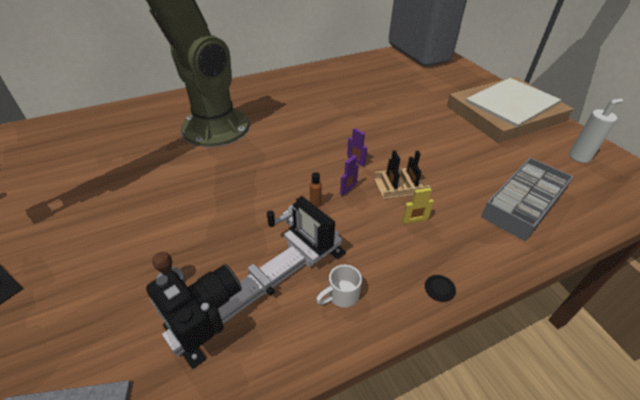

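View pics/top0.png

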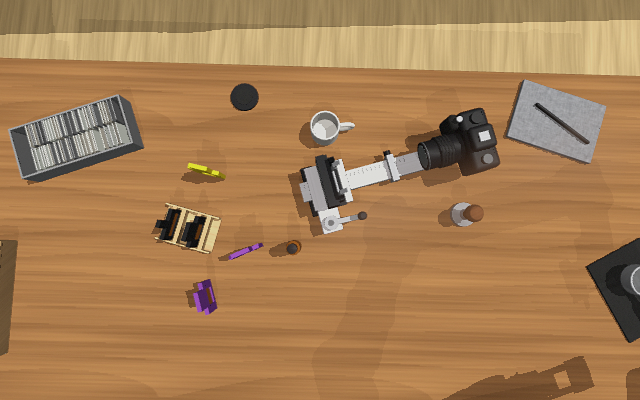

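```bash
cat > h.py <<'E'
from bench import ctrl
import numpy as np, cv2
from scipy.spatial.transform import Rotation as R
def spot(n,cams=('scene','top'),k=3,f='spot_point'):
    for c in cams:
        P=ctrl.camera_params(c)
        for d in getattr(ctrl,f)(c,n)[:k]:
            x=np.array(P['R']).T@(np.array(d['xyz'])-P['t'])
            print(n,c,round(d['score'],2),np.round(x*1000,1))
def proj(c,X):
    P=ctrl.camera_params(c);f=200/np.tan(np.radians(P['vertical_fov']/2))
    q=np.asarray(X)@np.array(P['R']).T+P['t'];return q[...,:2]/q[...,2:]*f+[P['cx'],P['cy']]
def ray(c,px):
    P=ctrl.camera_params(c);f=200/np.tan(np.radians(P['vertical_fov']/2))
    d=np.array([(px[0]-P['cx'])/f,(px[1]-P['cy'])/f,1]);Rm=np.array(P['R'])
    return -Rm.T@P['t'],Rm.T@d
def atz(c,px,z):
    o,d=ray(c,px);return o+d*(z-o[2])/d[2]
E
python3 - <<'E'
from h import *
for n in 'rig camera stop_face stage_front panel_back gate_seat lever_knob lever_pivot rack slide_carrier_center strip_carrier_center tamper_mid cup_mid spray_bottle_mid'.split(): spot(n)
print(ctrl.get_state()['time'])
E
```

```text
rig scene 0.73 [647.9  -9.8   0.7]
rig top 0.6 [ 6.518e+02 -9.800e+00  2.000e-01]
rig top 0.47 [527.1 421.4  68.5]
camera top 0.3 [526.9 422.8  65.5]
camera top 0.19 [668.8 -63.9  46.5]
stop_face scene 0.76 [669.5 -67.9  46.8]
stop_face top 0.73 [669.  -64.2  48.1]
stage_front scene 0.61 [638.   27.3  48.1]
stage_front top 0.69 [637.5  25.5  41.4]
stage_front top 0.55 [649.3 -10.5  -0.7]
panel_back scene 0.79 [623.5  80.4 100.2]
panel_back top 0.95 [619.3  86.3  95.9]
gate_seat scene 0.95 [629.2  58.1 121.2]
gate_seat top 0.87 [626.4  59.8 114.1]
gate_seat top 0.67 [524.7 419.9  69. ]
lever_knob scene 0.67 [555.6  -3.   95.6]
lever_knob scene 0.45 [ 6.487e+02 -9.300e+00  5.000e-01]
lever_knob top 0.76 [557.4  -4.8  90. ]
lever_pivot scene 0.88 [539.2  62.1  95.4]
lever_pivot scene 0.56 [510.  365.2  65.1]
lever_pivot top 0.57 [534.6  62.1  92.3]
lever_pivot top 0.34 [526.6 419.8  67.1]
lever_pivot top 0.26 [481.5 144.   53.6]
rack scene 0.64 [515.9 396.5  -2.4]
rack scene 0.4 [558.4  -3.9  96.5]
rack top 0.71 [519.7 397.    1. ]
rack top 0.46 [619.2  87.1  94.8]
slide_carrier_center scene 0.95 [363.9 339.6  58.8]
slide_carrier_center scene 0.94 [507.3 364.1  66.1]
slide_carrier_center scene 0.93 [645.6 349.7  57.8]
slide_carrier_center top 0.82 [516.6 363.9  59.6]
slide_carrier_center top 0.67 [368.7 337.7  57.2]
slide_carrier_center top 0.64 [470.4 253.2  53.4]
strip_carrier_center scene 0.54 [529.8 429.   58.7]
strip_carrier_center scene 0.51 [666.  -64.8  43.1]
strip_carrier_center top 0.75 [525.8 421.4  63.4]
tamper_mid scene 0.82 [ 564.8 -248.8   46.1]
tamper_mid scene 0.58 [667.  -71.   43.2]
tamper_mid scene 0.32 [640.   25.9  47.4]
tamper_mid top 0.96 [ 570.5 -253.2   45. ]
tamper_mid top 0.18 [647.7  -9.6  -1.8]
cup_mid scene 0.61 [762.6  85.9  31.2]
cup_mid top 0.98 [760.9  83.4  29.5]
spray_bottle_mid scene 0.56 [478.  146.6  54.6]
spray_bottle_mid top 0.5 [478.3 146.6  51.2]
1.5
```

Run:
```python
import cv2,numpy as np
a=cv2.imread('pics/scene0.png')[135:230,330:440];b=cv2.imread('pics/top0.png')[195:260,145:230]
a=cv2.resize(a,None,fx=4,fy=4,interpolation=2);b=cv2.resize(b,(400,380*0+306),interpolation=2)
c=np.zeros((380,800,3),np.uint8);a=cv2.resize(a,(400,345));c[:345,:400]=a;c[:306,400:]=b
cv2.imwrite('pics/crop0.png',c)
```

```text
(no output)
```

View pics/crop0.png

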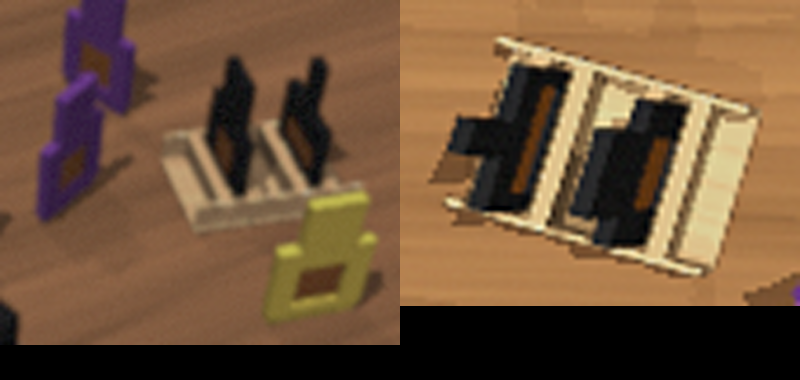

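The candidates for the carrier are black with a wide tab at scene (393,168) / top (195,230), black with a narrow tab at scene (413,168) / top (168,222), purple at scene (357,147) and (349,175), and yellow at scene (419,207). In the crop, the black one with the wide tab, in the slot nearer the bench, fits the description, so that one is the target.

Run:
```python
from h import *
a=ctrl.get_image('top')[:,:,::-1]; s=ctrl.get_image('scene')[:,:,::-1]
cv2.imwrite('pics/t1.png',a);cv2.imwrite('pics/s1.png',s)
cv2.imwrite('pics/t1c.png',cv2.resize(a[140:245,285:445],None,fx=5,fy=5,interpolation=cv2.INTER_CUBIC))
cv2.imwrite('pics/s1c.png',cv2.resize(s[180:300,220:360],None,fx=5,fy=5,interpolation=cv2.INTER_CUBIC)[:, :])
for n in 'stop_face stage_front panel_back gate_seat lever_knob lever_pivot rack slide_carrier_center strip_carrier_center'.split(): spot(n,k=2)
```

```text
stop_face scene 0.81 [669.  -70.1  42.6]
stop_face scene 0.4 [627.1  58.5 119.7]
stop_face top 0.55 [667.7 -63.6  44.4]
stage_front scene 0.7 [642.1  25.8  46.3]
stage_front top 0.81 [638.   26.7  41.7]
panel_back scene 0.31 [638.2  27.2  46.6]
panel_back top 0.58 [619.9  86.3  94.7]
gate_seat scene 0.87 [628.5  57.8 118.7]
gate_seat scene 0.58 [667.5 -65.8  41.6]
gate_seat top 0.84 [628.2  57.3 115.6]
lever_knob scene 0.49 [555.   -4.5  94.9]
lever_knob scene 0.22 [ 565.2 -251.6   45.1]
lever_knob top 0.55 [555.8  -0.7  92.6]
lever_pivot scene 0.68 [535.7  62.7  92. ]
lever_pivot top 0.9 [533.3  65.2  87.7]
lever_pivot top 0.24 [558.4  -1.4  91.3]
rack scene 0.71 [512.4 393.7  -3.3]
rack top 0.91 [520.4 394.8   0.7]
rack top 0.41 [479.3 145.5  50.3]
slide_carrier_center scene 0.86 [469.4 252.8  57.8]
slide_carrier_center scene 0.73 [510.  362.3  65.5]
slide_carrier_center top 0.86 [366.8 341.1  54.5]
slide_carrier_center top 0.81 [648.2 352.1  57.3]
strip_carrier_center scene 0.63 [528.8 426.3  57. ]
```

View pics/t1c.png

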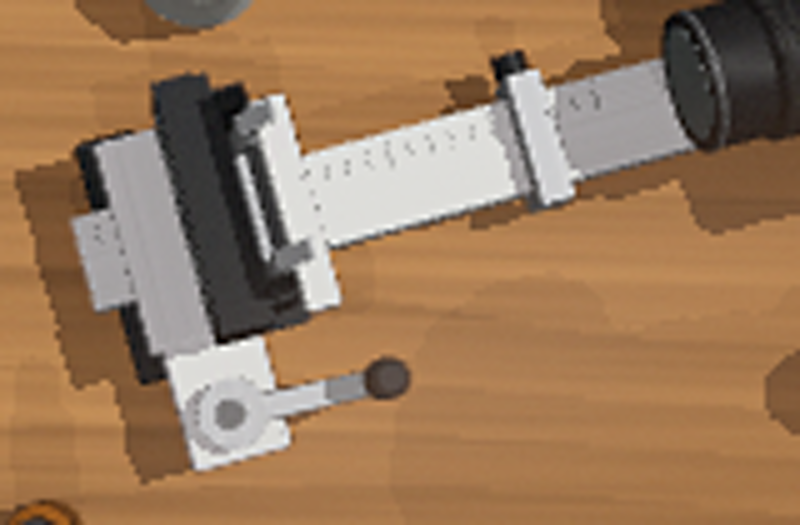

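View pics/s1c.png

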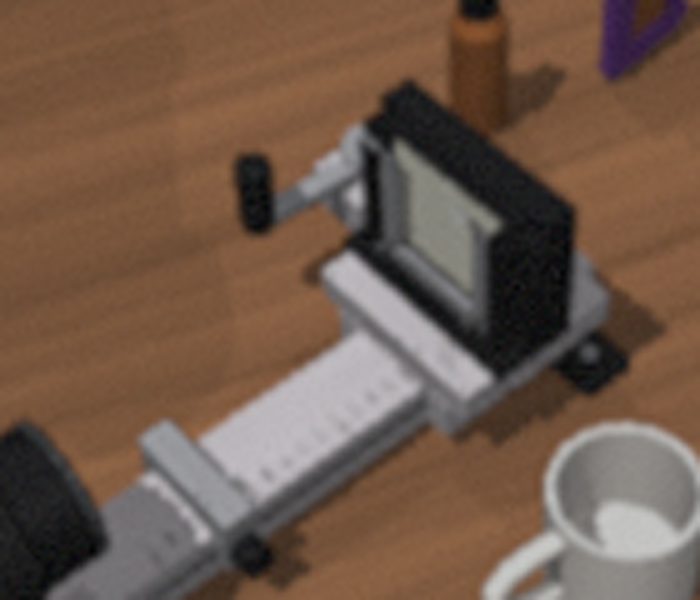

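Run:
```python
from h import *
def T(px,z,c='top'): 
    o=(285,140) if c=='top' else (220,180)
    return atz(c,((px[0]+.5)/5-.5+o[0],(px[1]+.5)/5-.5+o[1]),z)*1000
def pr(n,*v):print(n,[np.round(x,1)[:2] for x in v])
def ang(a,b): d=b-a; return np.degrees(np.arctan2(d[1],d[0]))
a,b=T((302,155),.036),T((660,60),.036);pr('rail far',a,b);print(ang(b,a)-90)
a,b=T((338,245),.036),T((690,150),.036);pr('rail near',a,b);print(ang(b,a)-90)
# collar +y face is left side in image: top edge z=.051
a,b=T((508,78),.051),T((540,208),.051);pr('collar +y',a,b);print(ang(b,a))
# panel back top edge: left edge of black top z=.136
a,b=T((153,82),.136),T((218,342),.136);pr('panel back top',a,b);print(ang(b,a))
a,b=T((205,74),.136),T((252,330),.136);pr('panel front top',a,b)
# stage front plate
a,b=T((286,95),.055),T((340,303),.055);pr('stage front',a,b);print(ang(b,a))
a,b=T((98,150),.055),T((150,355),.055);pr('stage back',a,b);print(ang(b,a))
pr('knob top',T((388,378),.102)); pr('pin',T((230,413),.075))
```

```text
rail far [array([659.7,  32.4]), array([ 708.9, -133.6])]
16.499717754189092
rail near [array([618.2,  14.9]), array([ 666.9, -147.9])]
16.65958703976149
collar +y [array([695.4, -60.2]), array([635.9, -75.5])]
14.438383675535222
panel back top [array([672.3, 100.7]), array([566.1,  71.4])]
15.420162753574013
panel front top [array([676.2,  79.5]), array([571.4,  57.7])]
stage front [array([684. ,  41.5]), array([589.8,  15.1])]
15.652216710222147
stage back [array([656.5, 126.1]), array([564.2, 100.1])]
15.77116386914857
knob top [array([554.7,  -1.8])]
pin [array([538.7,  64.1])]
```

```bash
cat >> h.py <<'E'
YAW=np.radians(16.4)
ex=np.array([np.cos(YAW),np.sin(YAW)]);ey=np.array([-np.sin(YAW),np.cos(YAW)])
def rig2w(X,Y):return X*ex+Y*ey     # 'primed' coordinates about the world origin
def w2rig(p):p=np.asarray(p)[:2];return np.array([p@ex,p@ey])
def go(xy,z,jaw,yaw_only=False):
    """jaw: world angle (deg) of jaw line. prints delta in cm along the tool axes AFTER the turn, plus the turn"""
    s=ctrl.get_state();M=R.from_rotvec(s['tool_rot']).as_matrix()
    cur=np.degrees(np.arctan2(M[1,1],M[0,1]))
    d=(jaw-cur+90)%180-90
    y=np.radians(cur+d);ty=np.array([np.cos(y),np.sin(y),0]);tx=np.array([0,0,-1.]);tz=np.cross(tx,ty)
    G=np.stack([tx,ty,tz],1)
    rv=R.from_matrix(M.T@G).as_rotvec()
    D=np.array([*xy,z])-s['position']
    print('t',round(s['time'],2),'pos',np.round(s['position'],4),'jaw',round(cur,1),'j7',round(s['joint_positions'][6],2),'F',np.round(s['ft_force'],1),'g',round(s['grip_width'],3))
    print('rot tool',np.round(rv,3),'| delta after turn cm',np.round(G.T@D*100,2),'| before turn',np.round(M.T@D*100,2))
E
python3 - <<'E'
from h import *
for n,p in dict(knob=(555.5,-2.5),pin=(536,63),gate=(628.1,58.3),stop=(668.5,-66.5),front=(638,27),pb=(619.3,86.2)).items(): print(n,w2rig(p))
go((.5555,-.0025),.16,90+16.4)
E
```

```text
knob [ 532.19305921 -159.23896421]
pin [531.97980213 -90.89824047]
gate [ 619.00561434 -121.41066433]
stop [ 622.5256851  -252.53964321]
front [ 619.66553509 -154.23237215]
pb [618.44097801 -92.16119962]
t 2.5 pos [ 0.2209 -0.6113  0.2226] jaw -70.1 j7 -0.06 F [ 0.2 -0.   0.5] g 0.994
rot tool [ 0.061  0.    -0.   ] | delta after turn cm [  6.26 -48.96 -49.29] | before turn [  6.25 -45.89 -52.16]
```

step_arm --increments '[0, -4, -4, 0.061, 0, 0, 0, -4, -4, 0, 0, 0, 0, -4, -4, 0, 0, 0, 0, -4, -4, 0, 0, 0, 0, -4, -4, 0, 0, 0, 0, -4, -4, 0, 0, 0, 0, -4, -4, 0, 0, 0, 0, -4, -4, 0, 0, 0, 0, -4, -4, 0, 0, 0, 0, -4, -4, 0, 0, 0, 0, -4, -4, 0, 0, 0, 0, -4, -4, 0, 0, 0]' --fingers 50 --force 20

```text
time: 4.0
position: [0.5438, -0.0125, 0.2229]
tool_rot: [2.069, 0.296, -2.067]
ft_force: [0.7, -0.8, -0.2]
grip_width: 0.501
```

Run:
```python
from h import *
go((.5555,-.0025),.077,90+16.4)
```

```text
t 4.0 pos [ 0.5438 -0.0125  0.2229] jaw -73.7 j7 -1.38 F [ 0.7 -0.8 -0.2] g 0.501
rot tool [-0.001 -0.001 -0.001] | delta after turn cm [14.59 -0.63 -1.4 ] | before turn [14.6  -0.65 -1.39]
```

step_arm --increments '[4, -0.6, -1.4, 0, 0, 0, 4, 0, 0, 0, 0, 0, 3, 0, 0, 0, 0, 0, 2, 0, 0, 0, 0, 0, 1.6, 0, 0, 0, 0, 0, 0, 0, 0, 0, 0, 0]'

```text
time: 4.75
position: [0.5543, -0.0043, 0.0759]
tool_rot: [2.067, 0.298, -2.07]
ft_force: [0.2, -0.8, 0.6]
grip_width: 0.499
```

Run:
```python
from h import *
go((.5555,-.0025),.077,90+16.4)
for c,o in(('top',(310,170)),('scene',(240,170))):
    a=ctrl.get_image(c)[o[1]:o[1]+80,o[0]:o[0]+100,::-1]
    cv2.imwrite(f'pics/k_{c}.png',cv2.resize(a,None,fx=5,fy=5,interpolation=2))
```

```text
t 4.75 pos [ 0.5543 -0.0043  0.0759] jaw -73.6 j7 -1.48 F [ 0.2 -0.8  0.6] g 0.499
rot tool [-0.001  0.001  0.   ] | delta after turn cm [-0.11 -0.14 -0.17] | before turn [-0.11 -0.14 -0.17]
```

View pics/k_scene.png

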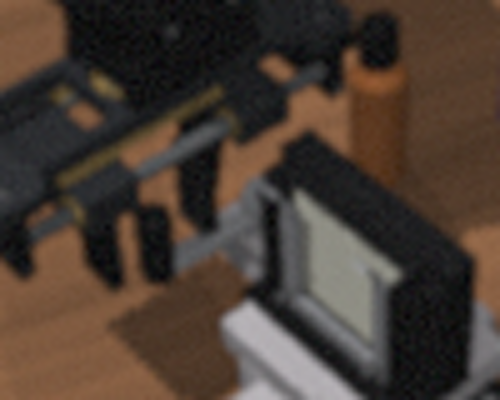

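The gripper is down over the knob (knob at about (271,219), fingers on either side at (261,227) and (281,215)). I'll shift a little and close.

step_arm --increments '[0, -0.1, -0.25, 0, 0, 0, 0, 0, 0, 0, 0, 0]'

```text
time: 5.1
position: [0.5577, -0.0023, 0.0774]
tool_rot: [2.069, 0.297, -2.066]
ft_force: [0.3, 0.4, 0.1]
grip_width: 0.502
```

step_arm --increments '[0, 0, 0, 0, 0, 0, 0, 0, 0, 0, 0, 0, 0, 0, 0, 0, 0, 0, 0, 0, 0, 0, 0, 0]' --fingers 10 --force 20

```text
time: 5.6
position: [0.5568, -0.0025, 0.0765]
tool_rot: [2.068, 0.298, -2.068]
ft_force: [-0.1, 0.5, 0.1]
grip_width: 0.199
```

Run:
```python
from h import *
go((.5555,-.0025),.077,90+16.4)
print(w2rig(ctrl.get_state()['position'])*1000)
for a in np.linspace(0,1.35,10): print(round(a,2),np.round(6.8*np.array([np.sin(a),1-np.cos(a)]),2))
```

```text
t 5.6 pos [ 0.5568 -0.0025  0.0765] jaw -73.6 j7 -1.49 F [-0.1  0.5  0.1] g 0.199
rot tool [-0.  0.  0.] | delta after turn cm [-0.05 -0.04  0.13] | before turn [-0.05 -0.04  0.13]
[ 533.47220906 -159.62678702]
0.0 [0. 0.]
0.15 [1.02 0.08]
0.3 [2.01 0.3 ]
0.45 [2.96 0.68]
0.6 [3.84 1.19]
0.75 [4.64 1.82]
0.9 [5.33 2.57]
1.05 [5.9  3.42]
1.2 [6.34 4.34]
1.35 [6.63 5.31]
```

step_arm --increments '[0, -0.1, 1, 0, 0, 0, 0, -0.2, 1, 0, 0, 0, 0, -0.4, 0.95, 0, 0, 0, 0, -0.5, 0.9, 0, 0, 0, 0, -0.6, 0.8, 0, 0, 0, 0, -0.75, 0.7, 0, 0, 0, 0, -0.85, 0.55, 0, 0, 0, 0, -0.9, 0.45, 0, 0, 0, 0, 0, 0, 0, 0, 0]' --force 30

```text
time: 6.72
position: [0.4848, 0.0208, 0.0766]
tool_rot: [2.072, 0.296, -2.065]
ft_force: [4.2, 0.3, -5.3]
grip_width: 0.199
```

Run:
```python
from h import *
go((.5555,-.0025),.077,90+16.4)
print(w2rig(ctrl.get_state()['position'])*1000)
spot('lever_knob');spot('lever_pivot')
cv2.imwrite('pics/o_scene.png',ctrl.get_image('scene')[100:320,180:440,::-1])
```

```text
t 6.72 pos [0.4848 0.0208 0.0766] jaw -73.7 j7 -1.47 F [ 4.2  0.3 -5.3] g 0.199
rot tool [-0.001 -0.003 -0.001] | delta after turn cm [-0.04  4.24 -6.13] | before turn [-0.02  4.23 -6.13]
[ 470.91547874 -116.87787353]
lever_pivot scene 0.86 [537.2  65.1  91.8]
```

View pics/o_scene.png

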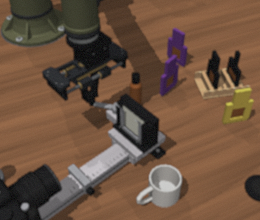

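step_arm --increments '[0, 0, 0, 0, 0, 0, 0, 0, 0, 0, 0, 0, -1, 0, 0, 0, 0, 0, -4, 0, 0, 0, 0, 0, -5, 0, 0, 0, 0, 0]' --fingers 50

```text
time: 7.6
position: [0.4828, 0.0209, 0.1775]
tool_rot: [2.066, 0.299, -2.07]
ft_force: [0.7, -1.1, 0.6]
grip_width: 0.493
```

step_arm --increments '[0, -2, -4, 0, 0, 0, 0, -2, -4, 0, 0, 0, 0, -2, -4, 0, 0, 0, 0, -1, -2.8, 0, 0, 0, 0, 0, 0, 0, 0, 0]' --fingers 0

```text
time: 8.22
position: [0.6067, 0.1317, 0.1766]
tool_rot: [2.067, 0.302, -2.068]
ft_force: [-1.0, -0.1, -0.9]
grip_width: 0.041
```

Run:
```python
from h import *
go(rig2w(.6186,-.050),.093,90+16.4)
print(w2rig(ctrl.get_state()['position'])*1000)
a=ctrl.get_image('top')[140:245,285:445,::-1]
cv2.imwrite('pics/t2c.png',cv2.resize(a,None,fx=4,fy=4,interpolation=2))
a=ctrl.get_image('scene')[150:300,220:400,::-1]
cv2.imwrite('pics/s2c.png',cv2.resize(a,None,fx=4,fy=4,interpolation=2))
```

```text
t 8.22 pos [0.6067 0.1317 0.1766] jaw -73.5 j7 -1.72 F [-1.  -0.1 -0.9] g 0.041
rot tool [ 0.002 -0.     0.002] | delta after turn cm [8.36 0.5  0.06] | before turn [8.36 0.52 0.06]
[619.16931284 -44.95887269]
```

View pics/s2c.png

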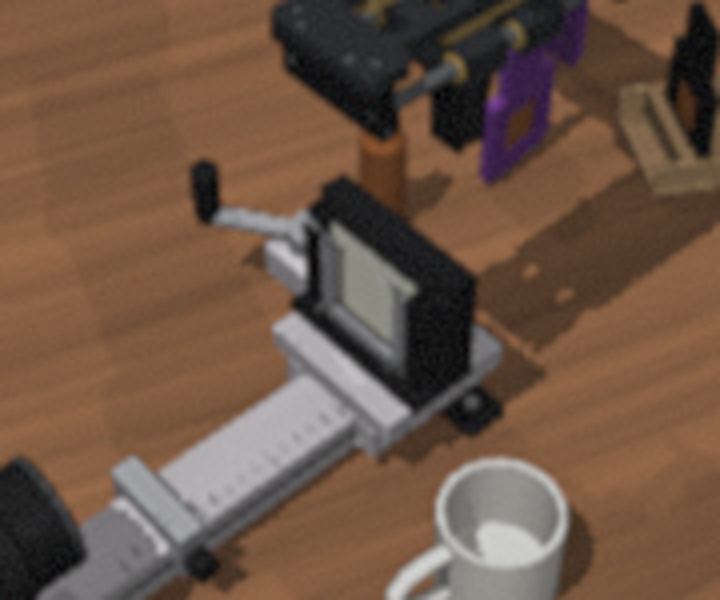

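The lever stands open, its knob at scene (271,196). Next I go down behind the panel and push.

step_arm --increments '[4, 0, 0, 0, 0, 0, 4.2, 0, 0, 0, 0, 0, 0, 2, 0, 0, 0, 0, 0, 2, 0, 0, 0, 0, 0, 1.5, 0, 0, 0, 0, 0, 1.5, 0, 0, 0, 0, 0, 1.5, 0, 0, 0, 0, 0, 1.5, 0, 0, 0, 0]'

```text
time: 9.32
position: [0.6342, 0.0338, 0.0962]
tool_rot: [2.069, 0.299, -2.068]
ft_force: [-1.9, 4.6, -2.0]
grip_width: 0.004
```

Run:
```python
from h import *
go(rig2w(.6186,-.050),.093,90+16.4)
print(w2rig(ctrl.get_state()['position'])*1000,w2rig(ctrl.get_state()['ft_force']))
spot('stage_front');spot('stop_face')
a=ctrl.get_image('scene')[150:300,220:400,::-1]
cv2.imwrite('pics/s3c.png',cv2.resize(a,None,fx=4,fy=4,interpolation=2))
```

```text
t 9.32 pos [0.6342 0.0338 0.0962] jaw -73.6 j7 -1.59 F [-1.9  4.6 -2. ] g 0.004
rot tool [-0.    -0.001  0.002] | delta after turn cm [ 0.32 -9.67 -0.06] | before turn [ 0.34 -9.67 -0.06]
[ 617.98039366 -146.67021916] [-0.55114491  4.95792874]
stage_front scene 0.82 [633.8  37.   46.3]
stop_face scene 0.83 [666.3 -68.2  43.3]
stop_face scene 0.19 [490.1  21.4  95.7]
stop_face top 0.77 [668.2 -64.8  47.7]
```

View pics/s3c.png

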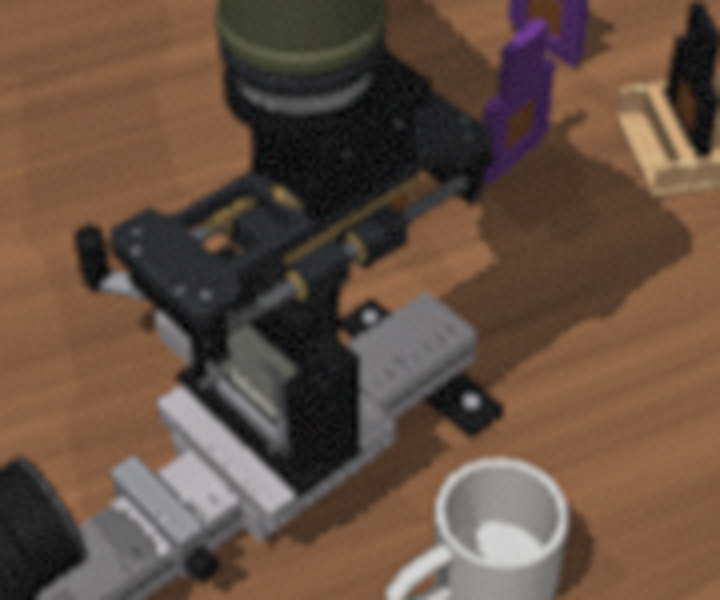

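step_arm --increments '[0, 1, 0, 0, 0, 0, 0, 1, 0, 0, 0, 0, 0, 0.3, 0, 0, 0, 0, 0, 0.3, 0, 0, 0, 0]'

```text
time: 10.07
position: [0.6422, 0.01, 0.0956]
tool_rot: [2.07, 0.3, -2.066]
ft_force: [-0.8, 3.8, 4.8]
grip_width: 0.004
```

step_arm --increments '[0, 0.2, 0, 0, 0, 0, 0, 0.2, 0, 0, 0, 0]'

```text
time: 10.32
position: [0.6433, 0.0062, 0.0956]
tool_rot: [2.069, 0.3, -2.066]
ft_force: [-0.5, 5.2, 4.6]
grip_width: 0.004
```

Run:
```python
from h import *
print(w2rig(ctrl.get_state()['position'])*1000,w2rig(ctrl.get_state()['ft_force']))
a=ctrl.get_image('scene')[150:300,220:400,::-1]
cv2.imwrite('pics/s4c.png',cv2.resize(a,None,fx=4,fy=4,interpolation=2))
```

```text
[ 618.92312874 -175.66739073] [1.02802741 5.08725058]
```

View pics/s4c.png

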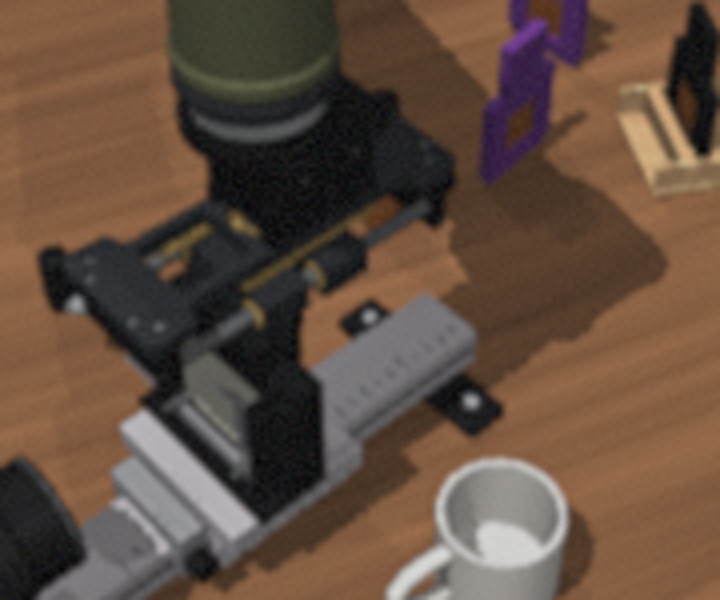

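Almost home. I continue in small steps until the force rises.

step_arm --increments '[0, 0.2, 0, 0, 0, 0, 0, 0.2, 0, 0, 0, 0]'

```text
time: 10.62
position: [0.6445, 0.0025, 0.0955]
tool_rot: [2.07, 0.3, -2.066]
ft_force: [-2.1, 7.5, 6.3]
grip_width: 0.001
```

step_arm --increments '[0, 0.2, 0, 0, 0, 0, 0, 0, 0, 0, 0, 0]'

```text
time: 10.88
position: [0.6444, 0.0026, 0.0955]
tool_rot: [2.069, 0.304, -2.067]
ft_force: [-1.7, 7.7, 7.0]
grip_width: 0.005
```

step_arm --increments '[0, 0.2, 0, 0, 0, 0, 0, 0, 0, 0, 0, 0]'

```text
time: 11.12
position: [0.6444, 0.0026, 0.0955]
tool_rot: [2.068, 0.307, -2.068]
ft_force: [-5.3, 9.6, 7.4]
grip_width: 0.004
```

step_arm --increments '[0, -2, 0, 0, 0, 0, 0, -3, 0, 0, 0, 0, -4, 0, 0, 0, 0, 0, -5, 0, 0, 0, 0, 0, -3, -4, 0, 0, 0, 0, 0, -4, 0, 0, 0, 0, 0, -4, 0, 0, 0, 0, 0, -4, 0, 0, 0, 0, 0, 0, 0, 0, 0, 0]' --fingers 50

```text
time: 12.25
position: [0.5837, 0.2028, 0.2143]
tool_rot: [2.064, 0.304, -2.065]
ft_force: [0.6, 0.2, -0.2]
grip_width: 0.508
```

Run:
```python
from h import *
s=ctrl.get_state();print(s['time'],w2rig(s['position'])*1000,s['position'])
for n in 'stage_front stop_face lever_knob lever_pivot gate_seat panel_back'.split(): spot(n,k=1)
a=ctrl.get_image('scene')[150:300,200:360,::-1]
cv2.imwrite('pics/s5c.png',cv2.resize(a,None,fx=4,fy=4,interpolation=2))
a=ctrl.get_image('top')[140:245,285:445,::-1]
cv2.imwrite('pics/t5c.png',cv2.resize(a,None,fx=5,fy=5,interpolation=2))
```

```text
12.25 [617.23401046  29.7275451 ] [0.58372789 0.2027888  0.21429053]
stage_front scene 0.92 [666.7 -65.6  47.5]
stop_face scene 0.76 [669.  -69.5  42. ]
stop_face top 0.77 [668.2 -64.8  47.7]
lever_knob scene 0.74 [668.1 -68.8  40.3]
lever_knob top 0.15 [ 568.3 -253.1   43.1]
lever_pivot top 0.44 [ 568.  -253.4   44.8]
gate_seat scene 0.6 [653.4 -33.9 121.7]
panel_back scene 0.74 [651.6  -8.6 101.6]
panel_back top 0.7 [520.3 395.2   0.8]
```

View pics/s5c.png

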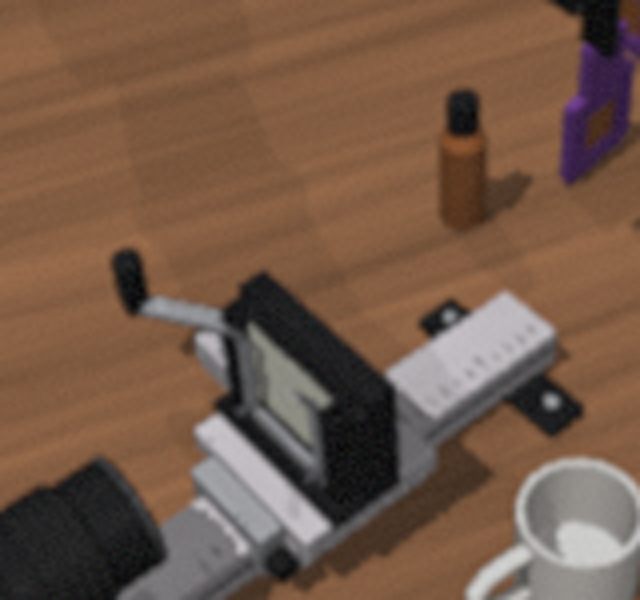

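View pics/t5c.png

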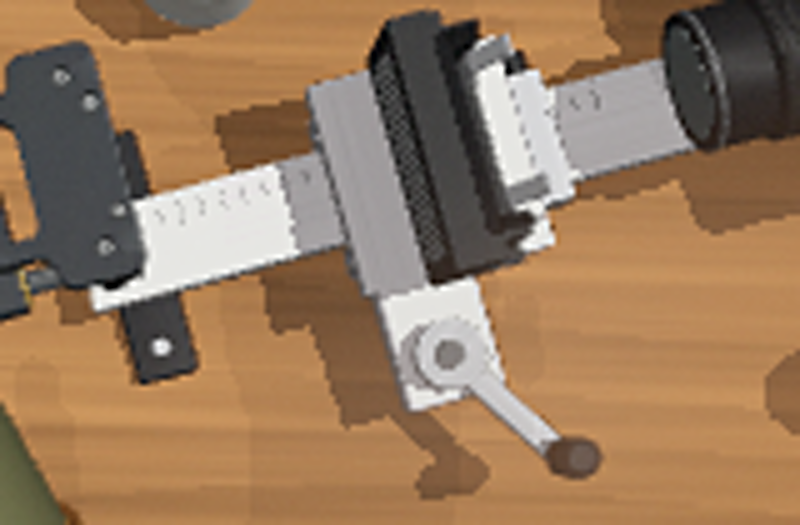

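The stage now bears on the collar: no gap shows in either view. The lever is still open, its knob at top (399.9,231.4).

Run:
```python
from h import *
T=lambda p,z:atz('top',((p[0]+.5)/5-.5+285,(p[1]+.5)/5-.5+140),z)
def S(p,z):return atz('scene',((p[0]+.5)/4-.5+200,(p[1]+.5)/4-.5+150),z)
k=T((574,457),.102);p=T((450,352),.075);k2=S((127,258),.102)
print(k,k2,p); k=w2rig(k)*1000;p=w2rig(p)*1000;print(k,w2rig(k2)*1000,p,k-p,np.hypot(*(k-p)),np.arctan2(-(k-p)[0],-(k-p)[1]))
go(rig2w(k[0]/1000,k[1]/1000),.077,90+16.4)
print(R.from_rotvec(ctrl.get_state()['tool_rot']).as_matrix()[:,0])
```

```text
[ 0.52329361 -0.0811514   0.102     ] [ 0.52417133 -0.08442778  0.102     ] [ 0.56791627 -0.03192866  0.075     ]
[ 479.09047123 -225.59715241] [ 479.00741489 -228.98804542] [ 535.7952255  -190.97591521] [-56.70475427 -34.6212372 ] 66.43838666643657 1.0226536453505826
t 12.95 pos [0.5859 0.1987 0.2146] jaw -73.6 j7 -1.83 F [ 0.5  0.  -0. ] g 0.501
rot tool [-0.001 -0.    -0.   ] | delta after turn cm [13.76 25.08 13.9 ] | before turn [13.76 25.09 13.89]
[ 1.35268762e-04 -7.98099378e-05 -9.99999988e-01]
```

step_arm --increments '[0, 4, 2.2, 0, 0, 0, 0, 4, 2.2, 0, 0, 0, 0, 4, 2.3, 0, 0, 0, 0, 4, 2.3, 0, 0, 0, 0, 4, 2.3, 0, 0, 0, 0, 3, 1.7, 0, 0, 0, 0, 2, 1, 0, 0, 0, 4, 0, 0, 0, 0, 0, 4, 0, 0, 0, 0, 0, 2, 0, 0, 0, 0, 0, 0, 0, 0, 0, 0, 0]'

```text
time: 14.32
position: [0.5207, -0.0803, 0.1131]
tool_rot: [2.065, 0.299, -2.072]
ft_force: [-0.3, -0.6, 0.8]
grip_width: 0.505
```

Run:
```python
from h import *
go(rig2w(.479,-.2265),.077,90+16.4)
a=ctrl.get_image('scene')[150:300,200:360,::-1]
cv2.imwrite('pics/s6c.png',cv2.resize(a,None,fx=4,fy=4,interpolation=2))
```

```text
t 14.32 pos [ 0.5207 -0.0803  0.1131] jaw -73.6 j7 -1.28 F [-0.3 -0.6  0.8] g 0.505
rot tool [-0.     0.003  0.002] | delta after turn cm [ 3.61  0.25 -0.22] | before turn [ 3.61  0.26 -0.23]
```

View pics/s6c.png

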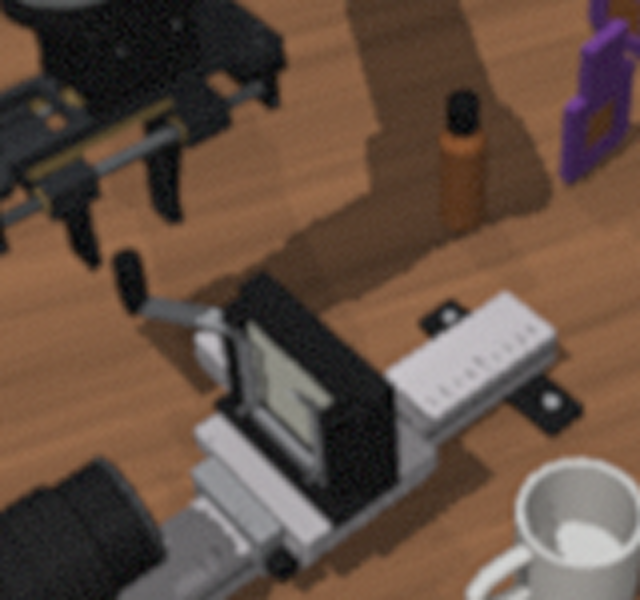

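step_arm --increments '[0, 0.25, -0.25, 0, 0, 0, 2, 0, 0, 0, 0, 0, 1.6, 0, 0, 0, 0, 0, 0, 0, 0, 0, 0, 0]'

```text
time: 14.88
position: [0.5244, -0.0822, 0.0777]
tool_rot: [2.067, 0.298, -2.07]
ft_force: [-0.5, 0.1, 0.6]
grip_width: 0.5
```

step_arm --increments '[0, 0, 0, 0, 0, 0, 0, 0, 0, 0, 0, 0, 0, 0, 0, 0, 0, 0]' --fingers 10 --force 30

```text
time: 15.25
position: [0.5254, -0.0823, 0.079]
tool_rot: [2.069, 0.297, -2.067]
ft_force: [0.2, -0.0, 0.4]
grip_width: 0.245
```

Run:
```python
from h import *
go(rig2w(.532,-.2575),.077,90+16.4)
print(w2rig(ctrl.get_state()['position'])*1000)
a0=.99
for a in np.arange(a0,-.1,-.11): print(round(a,2),np.round(6.8*np.array([np.sin(a0)-np.sin(a),np.cos(a)-np.cos(a0)]),2))
```

```text
t 15.25 pos [ 0.5254 -0.0823  0.079 ] jaw -73.6 j7 -1.31 F [ 0.2 -0.   0.4] g 0.245
rot tool [-0.    -0.001 -0.001] | delta after turn cm [ 0.2   3.02 -5.12] | before turn [ 0.21  3.02 -5.12]
[ 480.80386377 -227.3213581 ]
0.99 [0. 0.]
0.88 [0.44 0.6 ]
0.77 [0.95 1.15]
0.66 [1.52 1.64]
0.55 [2.13 2.07]
0.44 [2.79 2.42]
0.33 [3.48 2.7 ]
0.22 [4.2  2.91]
0.11 [4.94 3.03]
0.0 [5.68 3.07]
```

step_arm --increments '[0, 0, 0, 0, 0, 0, 0, 0.7, -0.45, 0, 0, 0, 0, 0.6, -0.5, 0, 0, 0, 0, 0.5, -0.6, 0, 0, 0, 0, 0.4, -0.6, 0, 0, 0, 0, 0.35, -0.65, 0, 0, 0, 0, 0.3, -0.7, 0, 0, 0, 0, 0.2, -0.7, 0, 0, 0, 0, 0.1, -0.75, 0, 0, 0, 0, 0, -0.7, 0, 0, 0, 0, 0, 0, 0, 0, 0]'

```text
time: 16.62
position: [0.5867, -0.0976, 0.0787]
tool_rot: [2.063, 0.297, -2.072]
ft_force: [-6.4, -1.8, 7.2]
grip_width: 0.191
```

Run:
```python
from h import *
go(rig2w(.532,-.2575),.077,90+16.4)
print(w2rig(ctrl.get_state()['position'])*1000,w2rig(ctrl.get_state()['ft_force']))
```

```text
t 16.62 pos [ 0.5867 -0.0976  0.0787] jaw -73.6 j7 -1.34 F [-6.4 -1.8  7.2] g 0.191
rot tool [-0.     0.005 -0.   ] | delta after turn cm [ 0.17 -0.18  0.32] | before turn [ 0.17 -0.18  0.32]
[ 535.21556574 -259.29792181] [-6.6679786   0.09380882]
```

step_arm --increments '[0, 0, -0.3, 0, 0, 0, 0, 0, 0, 0, 0, 0]'

```text
time: 16.88
position: [0.5889, -0.0973, 0.0787]
tool_rot: [2.062, 0.296, -2.073]
ft_force: [-7.3, -2.4, 7.3]
grip_width: 0.19
```

step_arm --increments '[0, 0, -0.3, 0, 0, 0, 0, 0, 0, 0, 0, 0]'

```text
time: 17.12
position: [0.5915, -0.0967, 0.0787]
tool_rot: [2.061, 0.295, -2.074]
ft_force: [-8.4, -2.1, 7.8]
grip_width: 0.189
```

Run:
```python
from h import *
print(w2rig(ctrl.get_state()['position'])*1000,w2rig(ctrl.get_state()['ft_force']))
```

```text
[ 540.16984571 -259.81534784] [-8.68187829  0.40447163]
```

step_arm --increments '[0, 0, 0.3, 0, 0, 0, 0, 0, 0, 0, 0, 0, -1, 0, 0, 0, 0, 0, -4, 0, 0, 0, 0, 0, -4, 0, 0, 0, 0, 0, 0, 0, 4, 0, 0, 0, 0, 0, 5, 0, 0, 0, 0, 0, 5, 0, 0, 0, 0, 0, 5, 0, 0, 0]' --fingers 50

```text
time: 18.25
position: [0.4077, -0.1494, 0.1692]
tool_rot: [2.069, 0.297, -2.066]
ft_force: [0.1, -0.9, 1.2]
grip_width: 0.497
```

Run:
```python
from h import *
a=ctrl.get_image('top')[140:245,285:445,::-1]
cv2.imwrite('pics/t7c.png',cv2.resize(a,None,fx=5,fy=5,interpolation=2))
a=ctrl.get_image('scene')[150:300,200:360,::-1]
cv2.imwrite('pics/s7c.png',cv2.resize(a,None,fx=4,fy=4,interpolation=2))
for n in 'stage_front stop_face lever_knob lever_pivot gate_seat'.split(): spot(n,k=1)
s=ctrl.get_state();print(s['time'],s['position'],w2rig(s['position'])*1000)
```

```text
stage_front scene 0.91 [666.7 -68.1  45.9]
stage_front top 0.83 [669.9 -68.1  44.3]
stop_face scene 0.85 [670.  -68.   43.7]
stop_face top 0.55 [667.4 -64.8  43.4]
lever_knob scene 0.7 [581.5 -97.8  98.8]
lever_knob top 0.75 [ 582.9 -100.9   88.7]
lever_pivot scene 0.59 [564.7 -33.6  92.1]
lever_pivot top 0.77 [565.6 -34.7  89.7]
gate_seat scene 0.74 [659.1 -40.8 120.3]
gate_seat top 0.72 [648.8 -10.   -0.8]
18.85 [ 0.40925015 -0.14882908  0.16839229] [ 350.57877021 -258.32210526]
```

View pics/t7c.png

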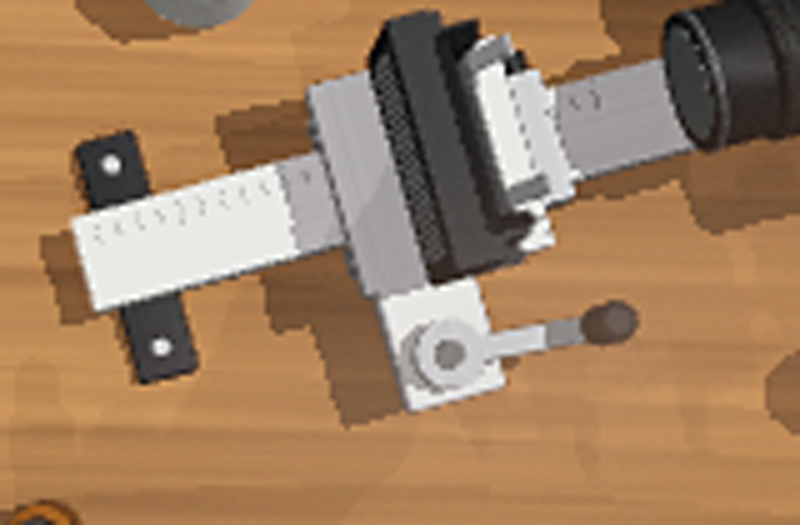

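View pics/s7c.png

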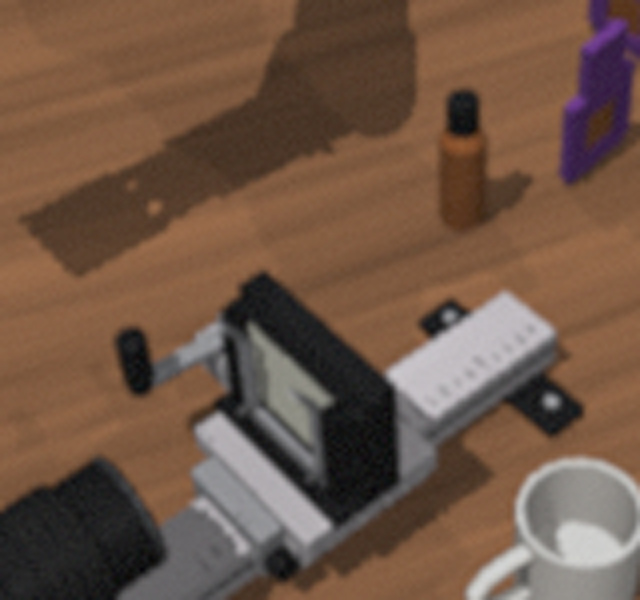

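The lever reads about 0.03 rad from its starting angle. I'll give it a firm shove with closed fingers from the -x side to make sure.

step_arm --increments '[0, 0, -4, 0, 0, 0, 0, 0, -4, 0, 0, 0, 0, 0, -3, 0, 0, 0, 4, 0, -2, 0, 0, 0, 4.5, 0, 0, 0, 0, 0, 0, 0, -1.4, 0, 0, 0, 0, 0, -0.6, 0, 0, 0, 0, 0, 0, 0, 0, 0]' --fingers 0

```text
time: 19.85
position: [0.5549, -0.1068, 0.0858]
tool_rot: [2.071, 0.297, -2.064]
ft_force: [0.3, 1.0, -0.9]
grip_width: 0.008
```

Run:
```python
from h import *
s=ctrl.get_state();print(s['time'],s['position'],w2rig(s['position'])*1000,w2rig(s['ft_force']))
```

```text
19.85 [ 0.55486505 -0.1068105   0.08577079] [ 502.13276647 -259.1262082 ] [0.55356246 0.85856396]
```

step_arm --increments '[0, 0, -0.5, 0, 0, 0, 0, 0, -0.5, 0, 0, 0, 0, 0, -0.3, 0, 0, 0]'

```text
time: 20.23
position: [0.5642, -0.1041, 0.0837]
tool_rot: [2.065, 0.296, -2.071]
ft_force: [-5.1, -1.5, 4.2]
grip_width: 0.009
```

step_arm --increments '[0, 0, -0.3, 0, 0, 0, 0, 0, 0, 0, 0, 0]'

```text
time: 20.48
position: [0.5673, -0.1037, 0.0836]
tool_rot: [2.066, 0.295, -2.07]
ft_force: [-3.4, -3.0, 5.2]
grip_width: 0.006
```

step_arm --increments '[0, 0, -0.3, 0, 0, 0, 0, 0, 0, 0, 0, 0]'

```text
time: 20.72
position: [0.5697, -0.1033, 0.0834]
tool_rot: [2.065, 0.295, -2.071]
ft_force: [-4.5, -3.1, 3.9]
grip_width: 0.003
```

step_arm --increments '[0, 0, -0.3, 0, 0, 0, 0, 0, 0, 0, 0, 0]'

```text
time: 20.98
position: [0.57, -0.1033, 0.0832]
tool_rot: [2.059, 0.294, -2.077]
ft_force: [-11.0, -4.1, 9.6]
grip_width: 0.004
```

Run:
```python
from h import *
s=ctrl.get_state();print(s['time'],s['position'],w2rig(s['position'])*1000,w2rig(s['ft_force']))
```

```text
20.975 [ 0.5699907  -0.10327908  0.08324683] [ 517.64007552 -260.00906867] [-11.72224848  -0.8543126 ]
```

The lever is now hard home: it moved about 5 mm, then the force climbed to 11.7 N with no more motion. Next is the carrier's pose.

step_arm --increments '[0, 0, 1, 0, 0, 0, 0, 0, 3, 0, 0, 0, -4, 0, 0, 0, 0, 0, -4, -3, 0, 0, 0, 0, -4, -4, 0, 0, 0, 0]' --fingers 50

```text
time: 21.6
position: [0.5161, -0.0443, 0.2047]
tool_rot: [2.072, 0.297, -2.067]
ft_force: [1.0, 0.8, 0.1]
grip_width: 0.458
```

Run:
```python
from h import *
a=ctrl.get_image('top')[:,:,::-1];cv2.imwrite('pics/t8.png',a)
cv2.imwrite('pics/t8c.png',cv2.resize(a[195:260,145:230],None,fx=8,fy=8,interpolation=2))
a=ctrl.get_image('scene')[:,:,::-1]
cv2.imwrite('pics/s8c.png',cv2.resize(a[145:205,365:440],None,fx=8,fy=8,interpolation=2))
for n in 'slide_carrier_center strip_carrier_center rack'.split(): spot(n,k=4)
```

```text
slide_carrier_center scene 0.87 [365.2 338.   58.7]
slide_carrier_center scene 0.64 [647.3 348.2  56.3]
slide_carrier_center scene 0.62 [510.6 362.5  64.6]
slide_carrier_center scene 0.6 [471.2 254.5  55.4]
slide_carrier_center top 0.95 [514.1 363.5  58.5]
slide_carrier_center top 0.69 [367.6 337.3  56.4]
slide_carrier_center top 0.6 [646.2 352.8  57. ]
slide_carrier_center top 0.51 [472.9 252.7  54.8]
strip_carrier_center scene 0.94 [530.6 426.6  60.5]
strip_carrier_center top 0.88 [528.8 422.7  66.5]
rack scene 0.87 [515.5 393.7   0.8]
rack scene 0.59 [476.4 144.9  54.3]
rack top 0.8 [522.2 398.    3.6]
rack top 0.72 [759.9  84.3  29.1]
```

View pics/t8c.png

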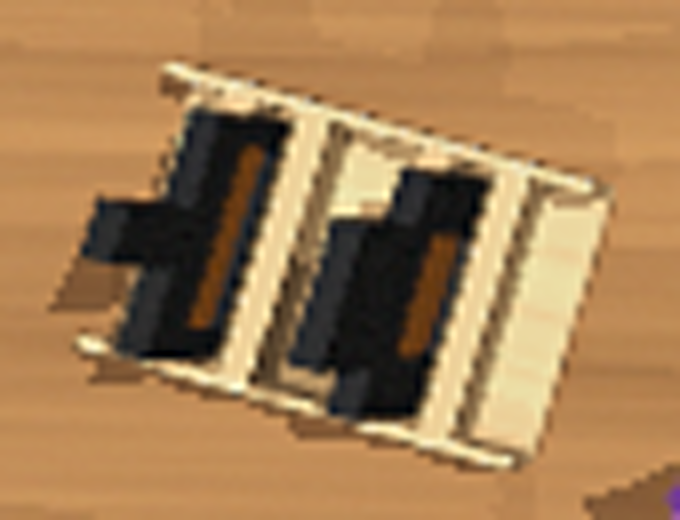

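View pics/s8c.png

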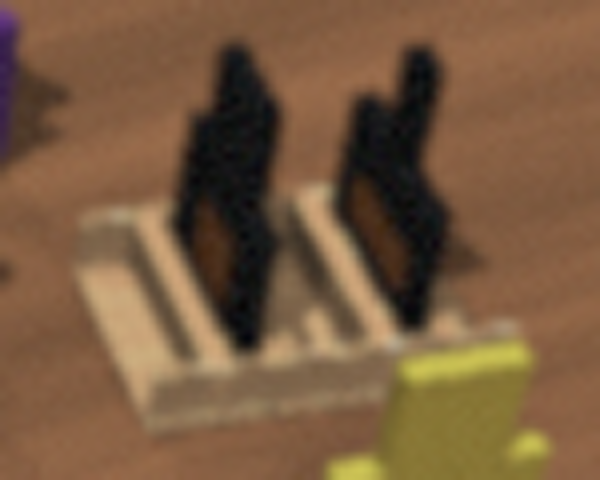

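Run:
```python
from h import *
T=lambda p,z:atz('top',((p[0]+.5)/8-.5+145,(p[1]+.5)/8-.5+195),z)
def ang(a,b): d=b-a;return np.degrees(np.arctan2(d[1],d[0]))
a,b=T((175,68),.028),T((605,192),.028);print('wall',a,b,ang(b,a))
c,d=T((85,345),.028),T((515,465),.028);print('wall',c,d,ang(d,c), (a+b+c+d)/4)
e,f=T((346,219),.116),T((309,365),.116);print('tab',e,f,(e+f)/2,ang(f,e),np.hypot(*(e-f)[:2]))
e,f=T((420,170),.076),T((350,415),.076)
g=(e+f)/2
print('tab quad',T((328,292),.116))
go((.513,.3635),.16,90-15)
ct=np.array([.513,.3635])
for z in(.061,.116): print(proj('top',[*ct,z]),proj('scene',[*ct,z]))
print('crop px top', (proj('top',[*ct,.116])-[145,195]+.5)*8-.5,'scene',(proj('scene',[*ct,.116])-[365,145]+.5)*8-.5)
```

```text
wall [0.57407831 0.44384093 0.028     ] [0.54144614 0.31801631 0.028     ] 75.46086257777122
wall [0.49370958 0.46501414 0.028     ] [0.46261444 0.34012102 0.028     ] 76.01909939287218 [0.51796212 0.3917481  0.028     ]
tab [0.53079183 0.36130376 0.116     ] [0.49294756 0.36882378 0.116     ] [0.5118697  0.36506377 0.116     ] -11.238822525853443 0.03858419263196561
tab quad [0.5118367  0.36494206 0.116     ]
t 22.0 pos [ 0.5151 -0.0459  0.2022] jaw -73.7 j7 -1.3 F [-0.2 -0.2 -0. ] g 0.5
rot tool [0.546 0.002 0.001] | delta after turn cm [  4.22 -39.49  10.8 ] | before turn [  4.24 -39.35 -11.28]
[195.10043043 230.44263397] [392.83299144 171.79142329]
[186.29083222 230.51656238] [395.92157947 155.53424345]
crop px top [333.82665775 287.63249904] scene [250.87263573  87.77394763]
```

step_arm --increments '[0, 0, 0, 0.178, 0, 0, 0, 0, 0, 0.178, 0, 0, 0, 0, 0, 0.178, 0, 0, 0, -4, 1.1, 0, 0, 0, 0, -4, 1.1, 0, 0, 0, 0, -4, 1.1, 0, 0, 0, 0, -4, 1.1, 0, 0, 0, 0, -4, 1.1, 0, 0, 0, 0, -4, 1.1, 0, 0, 0, 0, -4, 1.1, 0, 0, 0, 0, -4, 1.1, 0, 0, 0, 0, -4, 1.1, 0, 0, 0]'

```text
time: 23.5
position: [0.5085, 0.3286, 0.202]
tool_rot: [-2.087, 0.263, 2.091]
ft_force: [1.3, 0.2, 0.1]
grip_width: 0.502
```

Run:
```python
from h import *
go((.512,.364),.13,75.7)
```

```text
t 23.5 pos [0.5085 0.3286 0.202 ] jaw -104.3 j7 -2.65 F [1.3 0.2 0.1] g 0.502
rot tool [-0.     0.002 -0.001] | delta after turn cm [ 7.2  -3.51  0.54] | before turn [ 7.2  -3.52  0.52]
```

Joint 7 is close to its limit, so I turn the gripper half round, which gives the same grasp.

step_arm --increments '[0, 0, 0, -0.185, 0, 0, 0, 0, 0, -0.185, 0, 0, 0, 0, 0, -0.185, 0, 0, 0, 0, 0, -0.185, 0, 0, 0, 0, 0, -0.185, 0, 0, 0, 0, 0, -0.185, 0, 0, 0, 0, 0, -0.185, 0, 0, 0, 0, 0, -0.185, 0, 0, 0, 0, 0, -0.185, 0, 0, 0, 0, 0, -0.185, 0, 0, 0, 0, 0, -0.185, 0, 0, 0, 0, 0, -0.185, 0, 0]'

```text
time: 25.0
position: [0.5085, 0.3275, 0.202]
tool_rot: [0.904, 1.376, -0.907]
ft_force: [-0.8, 0.5, -0.9]
grip_width: 0.502
```

step_arm --increments '[0, 0, 0, -0.185, 0, 0, 0, 0, 0, -0.185, 0, 0, 0, 0, 0, -0.185, 0, 0, 0, 0, 0, -0.185, 0, 0, 0, 0, 0, -0.182, 0, 0, 0, 3.5, -0.5, 0, 0, 0, 0, 0, 0, 0, 0, 0]'

```text
time: 25.88
position: [0.5108, 0.3654, 0.2022]
tool_rot: [0.194, 1.565, -0.192]
ft_force: [-1.3, -0.2, -0.4]
grip_width: 0.497
```

Run:
```python
from h import *
go((.512,.364),.09,75.7)
for c,b in(('scene',(145,205,365,440)),('top',(195,260,145,230))):
    a=ctrl.get_image(c)[b[0]-30:b[1],b[2]-20:b[3]+15,::-1]
    cv2.imwrite(f'pics/g_{c}.png',cv2.resize(a,None,fx=6,fy=6,interpolation=2))
```

```text
t 25.88 pos [0.5108 0.3654 0.2022] jaw 75.9 j7 0.24 F [-1.3 -0.2 -0.4] g 0.497
rot tool [ 0.004 -0.003 -0.001] | delta after turn cm [11.22 -0.11  0.15] | before turn [11.22 -0.12  0.18]
```

View pics/g_scene.png

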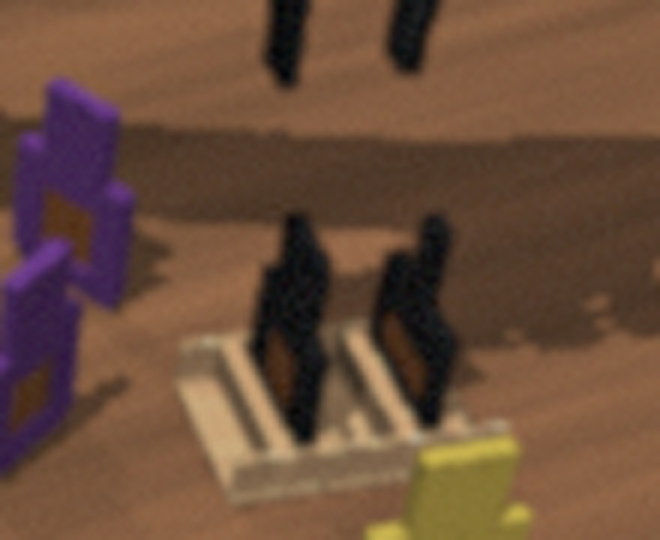

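step_arm --increments '[4, -0.1, 0.15, 0, 0, 0, 4, 0, 0, 0, 0, 0, 2, 0, 0, 0, 0, 0, 1.2, 0, 0, 0, 0, 0, 0, 0, 0, 0, 0, 0]'

```text
time: 26.6
position: [0.5132, 0.362, 0.0915]
tool_rot: [0.195, 1.562, -0.195]
ft_force: [0.3, 0.4, 0.6]
grip_width: 0.5
```

Run:
```python
from h import *
go((.512,.364),.089,75.7)
for c,b in(('scene',(145,205,365,440)),('top',(195,260,145,230))):
    a=ctrl.get_image(c)[b[0]-30:b[1],b[2]-20:b[3]+15,::-1]
    cv2.imwrite(f'pics/h_{c}.png',cv2.resize(a,None,fx=6,fy=6,interpolation=2))
```

```text
t 26.6 pos [0.5132 0.362  0.0915] jaw 75.8 j7 0.19 F [0.3 0.4 0.6] g 0.5
rot tool [ 0.001 -0.     0.   ] | delta after turn cm [ 0.25  0.16 -0.16] | before turn [ 0.25  0.16 -0.16]
```

View pics/h_scene.png

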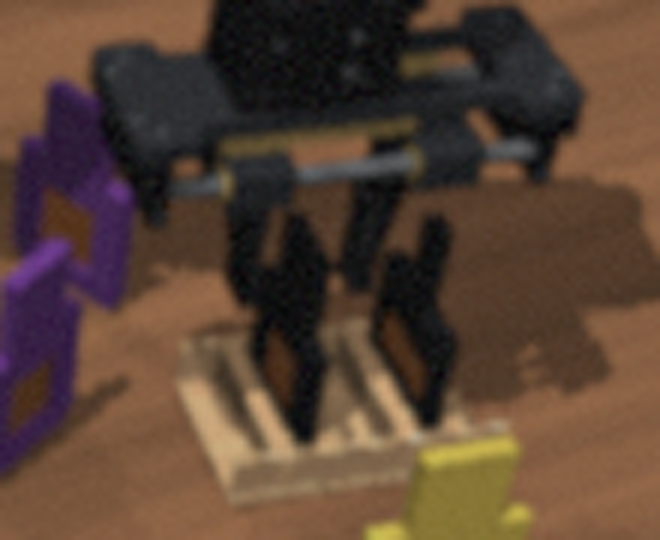

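The tab sits between the fingers: tab at scene (395,152), fingers at (385,160) and (404,157). Closing.

step_arm --increments '[0.2, 0.1, -0.1, 0, 0, 0, 0, 0, 0, 0, 0, 0, 0, 0, 0, 0, 0, 0, 0, 0, 0, 0, 0, 0, 0, 0, 0, 0, 0, 0]' --fingers 0 --force 30

```text
time: 27.32
position: [0.5124, 0.3635, 0.0896]
tool_rot: [0.195, 1.562, -0.194]
ft_force: [0.8, 0.6, 0.4]
grip_width: 0.102
```

step_arm --increments '[-1, 0, 0, 0, 0, 0, -2, 0, 0, 0, 0, 0, -3, 0, 0, 0, 0, 0, -4, 0, 0, 0, 0, 0, -4, 0, 0, 0, 0, 0, 0, 0, 0, 0, 0, 0]'

```text
time: 28.08
position: [0.513, 0.3652, 0.2345]
tool_rot: [0.197, 1.557, -0.191]
ft_force: [0.2, 0.1, -1.7]
grip_width: 0.102
```

Run:
```python
from h import *
go((.512,.364),.089,75.7)
s=ctrl.get_image('scene')[80:230,330:490,::-1];t=ctrl.get_image('top')[:,:,::-1]
cv2.imwrite('pics/l_s.png',cv2.resize(s,None,fx=4,fy=4,interpolation=2))
cv2.imwrite('pics/l_t.png',cv2.resize(t[180:280,120:250],None,fx=5,fy=5,interpolation=2))
spot('slide_carrier_center',k=4)
```

```text
t 28.07 pos [0.513  0.3652 0.2345] jaw 75.8 j7 0.27 F [ 0.2  0.1 -1.7] g 0.102
rot tool [ 0.002  0.004 -0.005] | delta after turn cm [14.55 -0.14 -0.06] | before turn [14.55 -0.21 -0.13]
slide_carrier_center scene 0.84 [644.3 351.4  55.9]
slide_carrier_center scene 0.62 [512.  362.6 207.5]
slide_carrier_center scene 0.58 [367.9 338.5  55.8]
slide_carrier_center top 0.77 [364.7 336.5  57.3]
slide_carrier_center top 0.59 [513.9 360.  201.6]
slide_carrier_center top 0.53 [474.4 248.6  53.2]
slide_carrier_center top 0.53 [646.9 351.5  55.8]
```

View pics/l_s.png

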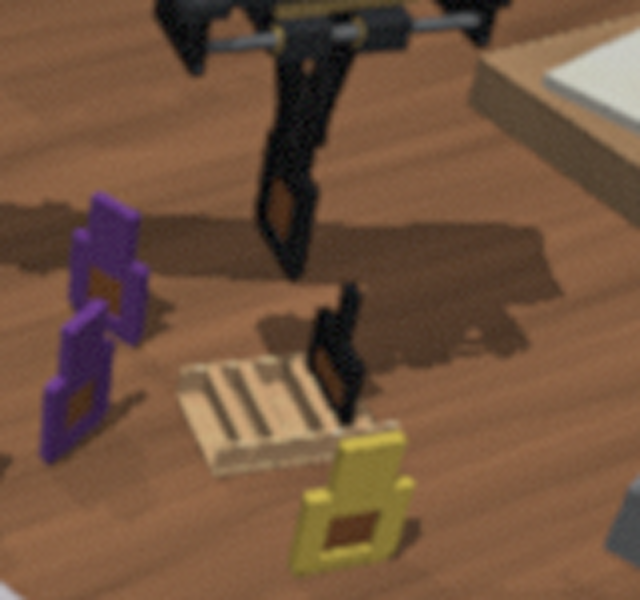

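Run:
```python
from h import *
t=ctrl.get_image('top')[:,:,::-1];cv2.imwrite('pics/t9.png',t)
cv2.imwrite('pics/t9c.png',cv2.resize(t[138:200,350:405],None,fx=10,fy=10,interpolation=2)[:600])
for i in range(3):
    if i: ctrl.get_image('top');
    ctrl.get_image('scene')
    spot('gate_seat',k=2);spot('panel_back',k=1)
print(ctrl.get_state()['time'])
```

```text
gate_seat scene 0.94 [658.8 -37.4 120.2]
gate_seat top 0.8 [656.9 -39.3 115.6]
gate_seat top 0.22 [521.2 398.6  -2.8]
panel_back top 0.88 [649.  -10.   95.6]
gate_seat scene 0.67 [658.1 -38.6 120.6]
gate_seat top 0.65 [655.8 -39.9 117.4]
gate_seat top 0.42 [ 587.5 -100.6   87. ]
panel_back scene 0.79 [655.  -12.6  98.7]
panel_back top 0.65 [646.4 -12.8  91.8]
gate_seat scene 0.79 [659.1 -39.3 121.8]
gate_seat scene 0.42 [514.4 392.9  -4.8]
gate_seat top 0.78 [656.  -39.3 117.8]
gate_seat top 0.51 [477.4 144.8  51.5]
panel_back scene 0.8 [650.2 -10.3 100.7]
panel_back top 0.6 [650.  -11.7  92.8]
29.175
```

View pics/t9c.png

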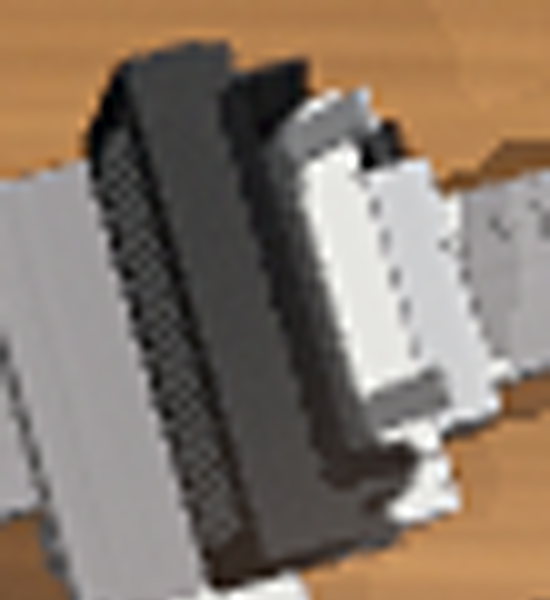

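Run:
```python
from h import *
T=lambda p,z:atz('top',((p[0]+.5)/10-.5+350,(p[1]+.5)/10-.5+138),z)
for n,p in dict(b1=(128,60),b2=(262,562),f1=(230,45)).items(): print(n,w2rig(T(p,.136))*1000)
b1,b2=T((128,60),.136),T((262,562),.136);d=b1-b2;print(np.degrees(np.arctan2(d[1],d[0])),np.hypot(d[0],d[1]),w2rig((b1+b2)/2)*1000)
print('net gate',w2rig([657.4,-39.0]),'pb',w2rig([650,-11.5]))
go(rig2w(.6193,-.2205),.255,106.4)
```

```text
b1 [ 673.64321265 -193.76492505]
b2 [ 566.43345634 -192.59842306]
f1 [ 671.28216396 -214.94912987]
15.776614540562754 0.10721610222434352 [ 620.03833449 -193.18167406]
net gate [ 619.64169005 -223.02451874] pb [ 620.3071567  -194.55405766]
t 29.18 pos [0.5123 0.3634 0.2295] jaw 75.8 j7 0.27 F [-0.2  0.3 -0.7] g 0.107
rot tool [-0.534  0.     0.   ] | delta after turn cm [ -2.55 -42.45   2.52] | before turn [ -2.55 -35.26  23.78]
```

step_arm --increments '[-0.8, 0, 0, -0.178, 0, 0, -0.8, 0, 0, -0.178, 0, 0, -0.9, 0, 0, -0.178, 0, 0, 0, -5, 0.3, 0, 0, 0, 0, -5, 0.3, 0, 0, 0, 0, -5, 0.3, 0, 0, 0, 0, -5, 0.3, 0, 0, 0, 0, -5, 0.3, 0, 0, 0, 0, -5, 0.3, 0, 0, 0, 0, -4, 0.3, 0, 0, 0, 0, -4, 0.2, 0, 0, 0, 0, 0, 0, 0, 0, 0]'

```text
time: 30.68
position: [0.6429, 0.0002, 0.2536]
tool_rot: [-0.219, 1.561, 0.218]
ft_force: [-0.7, 0.2, -1.1]
grip_width: 0.1
```

Run:
```python
from h import *
go(rig2w(.6197,-.2224),.255,106.4)
```

```text
t 30.68 pos [6.429e-01 2.000e-04 2.536e-01] jaw 105.9 j7 1.41 F [-0.7  0.2 -1.1] g 0.1
rot tool [-0.008 -0.001  0.001] | delta after turn cm [-0.14 -4.1   0.29] | before turn [-0.13 -4.1   0.32]
```

step_arm --increments '[0, -2.5, 0.3, -0.004, 0, 0, 0, -1.6, 0, 0, 0, 0, 0, 0, 0, 0, 0, 0, 0, 0, 0, 0, 0, 0]'

```text
time: 31.18
position: [0.6558, -0.0316, 0.2546]
tool_rot: [-0.228, 1.559, 0.23]
ft_force: [-0.3, -0.1, -1.1]
grip_width: 0.1
```

Run:
```python
from h import *
for i in range(3):
    go(rig2w(.6197,-.2224),.255,106.4)
    s=ctrl.get_image('scene')[:,:,::-1]
    spot('slide_carrier_center',cams=('scene',),k=1) 
t=ctrl.get_image('top')[:,:,::-1]
for c in('top','scene'):
    P=ctrl.camera_params(c)
    for d in ctrl.spot_point(c,'slide_carrier_center'):
        x=np.array(P['R']).T@(np.array(d['xyz'])-P['t'])
        if x[1]<.1: print(c,d['score'],x,w2rig(x)*1000)
cv2.imwrite('pics/i_s.png',cv2.resize(s[120:270,230:370],None,fx=4,fy=4,interpolation=2))
cv2.imwrite('pics/i_t.png',cv2.resize(t[110:230,330:450],None,fx=5,fy=5,interpolation=2))
```

```text
t 31.18 pos [ 0.6558 -0.0316  0.2546] jaw 106.7 j7 1.48 F [-0.3 -0.1 -1.1] g 0.1
rot tool [ 0.006 -0.    -0.001] | delta after turn cm [-0.04 -0.69 -0.05] | before turn [-0.04 -0.69 -0.05]
slide_carrier_center scene 0.79 [646.3 350.9  56.8]
t 31.27 pos [ 0.6558 -0.0316  0.2548] jaw 106.7 j7 1.48 F [ 0.1  0.2 -0.8] g 0.097
rot tool [ 0.006  0.    -0.   ] | delta after turn cm [-0.02 -0.69 -0.05] | before turn [-0.02 -0.69 -0.06]
slide_carrier_center scene 0.89 [471.5 253.7  59.8]
t 31.38 pos [ 0.656  -0.032   0.2547] jaw 106.7 j7 1.48 F [ 0.  -0.5 -0.7] g 0.1
rot tool [0.006 0.    0.   ] | delta after turn cm [-0.03 -0.65 -0.05] | before turn [-0.03 -0.65 -0.06]
slide_carrier_center scene 0.76 [470.9 251.5  59.1]
```

View pics/i_s.png

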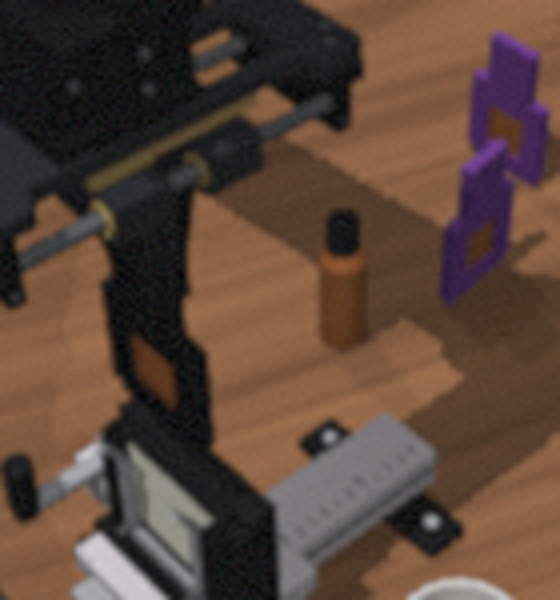

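View pics/i_t.png

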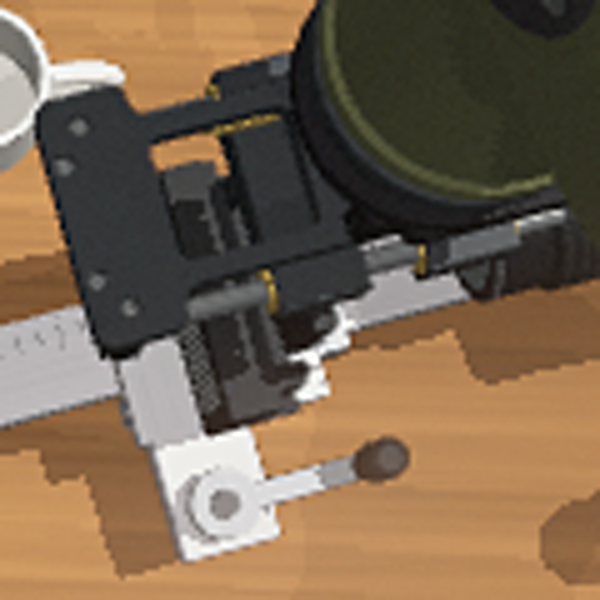

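step_arm --increments '[0, -0.65, -0.05, 0.006, 0, 0, 0, 0, 0, 0, 0, 0, 0.5, 0, 0, 0, 0, 0, 0, 0, 0, 0, 0, 0]'

```text
time: 32.12
position: [0.6573, -0.0395, 0.2489]
tool_rot: [-0.223, 1.56, 0.223]
ft_force: [-0.7, -0.5, 0.1]
grip_width: 0.099
```

```bash
cat > ov.py <<'E'
from h import *
import sys
def draw(name,C=None,box=(120,300,200,380),f=4):
    st=ctrl.get_state();p=st['position'];im=cv2.resize(ctrl.get_image('scene')[box[0]:box[1],box[2]:box[3],::-1],None,fx=f,fy=f,interpolation=2)
    raw=im.copy()
    def poly(pts,col):
        q=(proj('scene',pts)-[box[2],box[0]]+.5)*f-.5
        cv2.polylines(im,[np.round(q*8).astype(int)],True,col,1,cv2.LINE_AA,3)
    c2=w2rig(p);
    def P(x,y,z,o): 
        w=rig2w(o[0]+x,o[1]+y);return [w[0],w[1],z]
    zc=p[2]-.030
    for y in(-.0045,.0045): poly(np.array([P(x,y,zc+z,c2) for x,z in((-.035,-.055),(.035,-.055),(.035,.015),(-.035,.015))]),(0,255,0))
    g=(.6197,-.2179) # panel front
    for y in(0,.024): poly(np.array([P(x,y,z,g) for x,z in((-.054,.056),(.054,.056),(.054,.136),(-.054,.136))]),(0,0,255))
    cv2.imwrite(f'pics/{name}.png',np.hstack([im[:, :],])); cv2.imwrite(f'pics/{name}_raw.png',raw)
E
python3 - <<'E'
from ov import *
go(rig2w(.6197,-.2224),.25,106.4)
draw('j1',box=(130,280,220,370))
E
```

```text
t 32.12 pos [ 0.6573 -0.0395  0.2489] jaw 106.3 j7 1.48 F [-0.7 -0.5  0.1] g 0.099
rot tool [-0.002 -0.001 -0.   ] | delta after turn cm [-0.11  0.1   0.03] | before turn [-0.11  0.1   0.03]
```

View pics/j1.png

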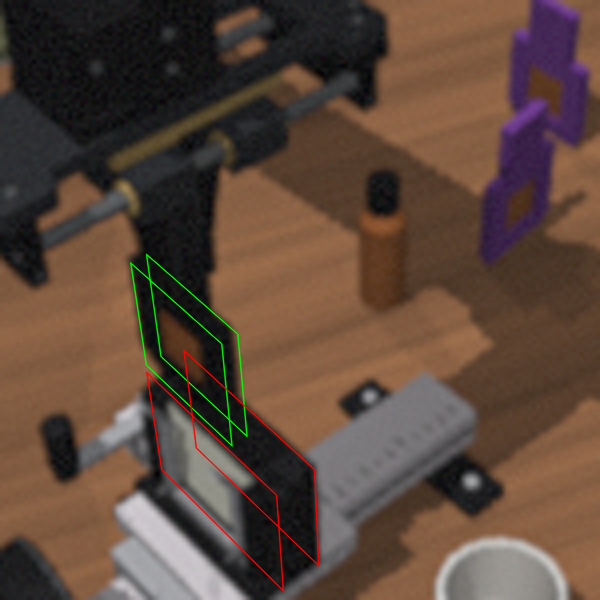

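Run:
```python
import cv2,numpy as np
a=cv2.imread('pics/j1.png')[230:600,110:350];b=cv2.imread('pics/j1_raw.png')[230:600,110:350]
b=cv2.convertScaleAbs(b,alpha=2.2,beta=10);a=cv2.convertScaleAbs(a,alpha=1.8,beta=10)
cv2.imwrite('pics/j1z.png',cv2.resize(np.hstack([a,b]),None,fx=1.6,fy=1.6))
```

```text
(no output)
```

View pics/j1z.png

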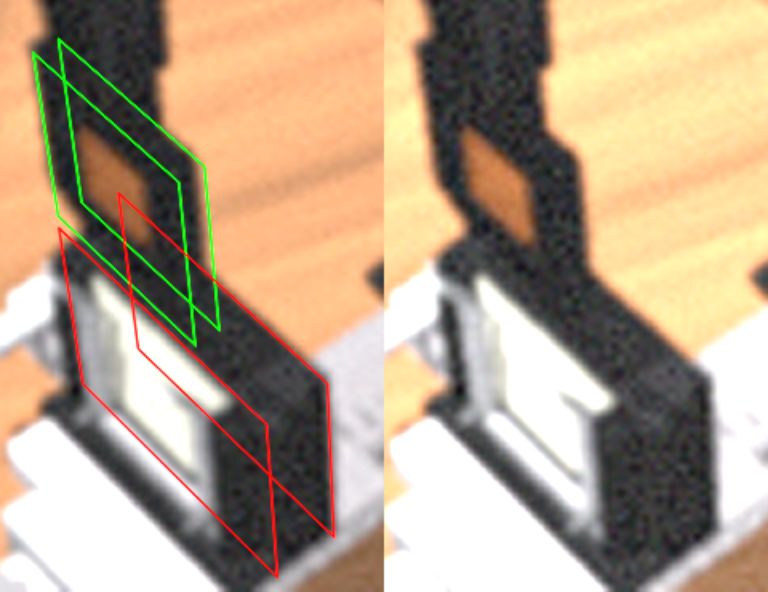

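step_arm --increments '[1.2, 0.1, 0, 0, 0, 0, 0, 0, 0, 0, 0, 0, 0, 0, 0, 0, 0, 0]'

```text
time: 32.55
position: [0.6572, -0.0385, 0.2373]
tool_rot: [-0.223, 1.56, 0.223]
ft_force: [-0.0, -0.1, -2.1]
grip_width: 0.101
```

Run:
```python
from ov import *
go(rig2w(.6197,-.2224),.235,106.4)
draw('j2',box=(130,280,220,370),f=8)
r=ctrl.silhouettes('scene','slide_carrier_center')
for d in r:
    ys,xs=np.where(d['pixels']);print(d['score'],len(xs),xs.mean(),ys.mean(),xs.min(),xs.max(),ys.min(),ys.max())
a=cv2.imread('pics/j2_raw.png')[420:1000,200:740]
cv2.imwrite('pics/j2z.png',cv2.convertScaleAbs(a,alpha=2.5,beta=10))
a=cv2.imread('pics/j2.png')[420:1000,200:740]
cv2.imwrite('pics/j2y.png',cv2.convertScaleAbs(a,alpha=2.5,beta=10))
```

```text
t 32.55 pos [ 0.6572 -0.0385  0.2373] jaw 106.3 j7 1.47 F [-0.  -0.1 -2.1] g 0.101
rot tool [-0.002 -0.    -0.   ] | delta after turn cm [0.23 0.01 0.01] | before turn [0.23 0.01 0.01]
0.83 745 268.0026845637584 216.30738255033557 253 280 191 240
0.69 533 356.8986866791745 146.42401500938087 347 366 128 165
0.67 506 348.6363636363636 175.15217391304347 340 357 155 195
0.56 745 418.20939597315436 205.86845637583892 403 432 187 222
```

View pics/j2z.png

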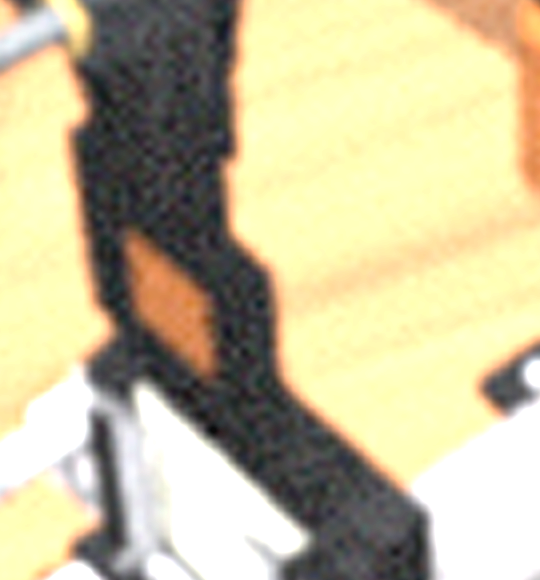

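View pics/j2y.png

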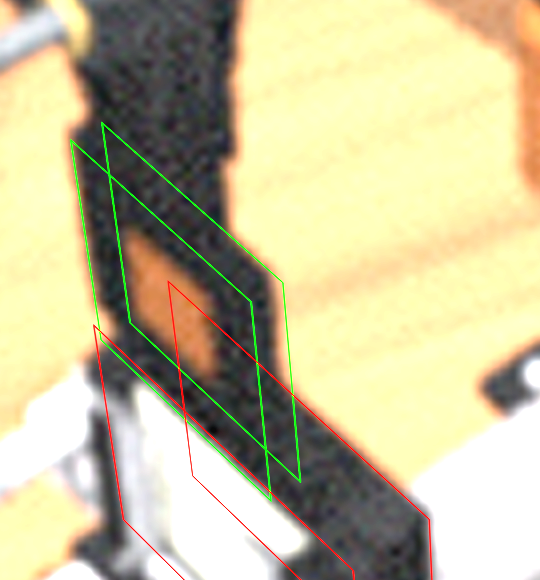

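step_arm --increments '[0.5, 0, 0.05, 0, 0, 0, 0.5, 0, 0, 0, 0, 0, 0.5, 0, 0, 0, 0, 0, 0, 0, 0, 0, 0, 0]' --force 40

```text
time: 33.15
position: [0.6575, -0.0385, 0.2218]
tool_rot: [-0.223, 1.56, 0.223]
ft_force: [-0.4, 0.4, -1.3]
grip_width: 0.104
```

step_arm --increments '[0.5, 0, 0, 0, 0, 0, 0.5, 0, 0, 0, 0, 0, 0.5, 0, 0, 0, 0, 0, 0, 0, 0, 0, 0, 0]'

```text
time: 33.65
position: [0.6575, -0.0372, 0.2071]
tool_rot: [-0.223, 1.56, 0.225]
ft_force: [-0.0, 1.5, -1.6]
grip_width: 0.1
```

step_arm --increments '[0.5, 0, 0, 0, 0, 0, 0.5, 0, 0, 0, 0, 0, 0, 0, 0, 0, 0, 0]'

```text
time: 34.02
position: [0.6584, -0.038, 0.198]
tool_rot: [-0.223, 1.557, 0.223]
ft_force: [1.1, 1.2, 2.2]
grip_width: 0.104
```

Run:
```python
from ov import *
go(rig2w(.6197,-.2224),.146,106.4)
s=ctrl.get_state();print(w2rig(s['ft_force']))
draw('j3',box=(130,280,220,370),f=8)
a=cv2.imread('pics/j3_raw.png')[420:1000,200:740]
cv2.imwrite('pics/j3z.png',cv2.convertScaleAbs(a,alpha=2.5,beta=10))
```

```text
t 34.02 pos [ 0.6584 -0.038   0.198 ] jaw 106.3 j7 1.46 F [1.1 1.2 2.2] g 0.104
rot tool [-0.002  0.002  0.   ] | delta after turn cm [ 5.2  -0.   -0.12] | before turn [ 5.2  -0.   -0.13]
[1.36719688 0.83417091]
```

View pics/j3z.png

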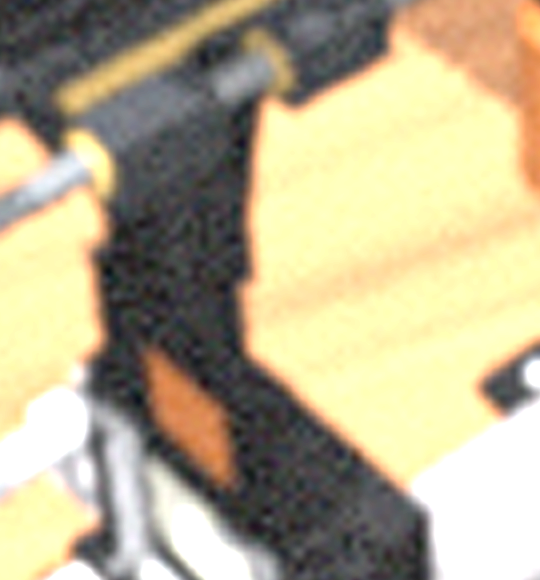

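The carrier is entering the gate in front of the panel, its window at scene (262,232). I continue down.

step_arm --increments '[0.5, 0, 0, 0, 0, 0, 0.5, 0, 0, 0, 0, 0]'

```text
time: 34.33
position: [0.6581, -0.0381, 0.1875]
tool_rot: [-0.223, 1.558, 0.223]
ft_force: [1.1, 2.3, 4.0]
grip_width: 0.097
```

step_arm --increments '[0.5, 0, 0, 0, 0, 0, 0.5, 0, 0, 0, 0, 0]'

```text
time: 34.58
position: [0.6581, -0.0381, 0.1773]
tool_rot: [-0.223, 1.558, 0.223]
ft_force: [1.7, 2.2, 4.1]
grip_width: 0.098
```

step_arm --increments '[0.5, 0, 0, 0, 0, 0, 0.5, 0, 0, 0, 0, 0]'

```text
time: 34.83
position: [0.658, -0.038, 0.1673]
tool_rot: [-0.223, 1.559, 0.224]
ft_force: [1.7, 3.0, 4.6]
grip_width: 0.097
```

step_arm --increments '[0.5, 0, 0, 0, 0, 0, 0.5, 0, 0, 0, 0, 0]'

```text
time: 35.08
position: [0.658, -0.038, 0.1574]
tool_rot: [-0.223, 1.558, 0.224]
ft_force: [0.9, 2.7, 4.7]
grip_width: 0.102
```

step_arm --increments '[0.3, 0, 0, 0, 0, 0, 0.3, 0, 0, 0, 0, 0]'

```text
time: 35.33
position: [0.658, -0.038, 0.1515]
tool_rot: [-0.223, 1.559, 0.224]
ft_force: [2.3, 3.8, 4.7]
grip_width: 0.1
```

step_arm --increments '[0.3, 0, 0, 0, 0, 0, 0, 0, 0, 0, 0, 0]'

```text
time: 35.58
position: [0.658, -0.0379, 0.1482]
tool_rot: [-0.223, 1.559, 0.224]
ft_force: [4.5, 4.1, 1.9]
grip_width: 0.101
```

step_arm --increments '[0.3, 0, 0, 0, 0, 0, 0, 0, 0, 0, 0, 0]'

```text
time: 35.83
position: [0.658, -0.0379, 0.1452]
tool_rot: [-0.223, 1.559, 0.224]
ft_force: [3.7, 4.2, 2.1]
grip_width: 0.099
```

step_arm --increments '[0.15, 0, 0, 0, 0, 0, 0, 0, 0, 0, 0, 0]'

```text
time: 36.08
position: [0.6581, -0.0379, 0.1446]
tool_rot: [-0.223, 1.558, 0.223]
ft_force: [2.9, 3.9, 7.0]
grip_width: 0.099
```

step_arm --increments '[0.15, 0, 0, 0, 0, 0, 0, 0, 0, 0, 0, 0]'

```text
time: 36.33
position: [0.6583, -0.0379, 0.1445]
tool_rot: [-0.223, 1.558, 0.223]
ft_force: [0.2, 4.9, 12.5]
grip_width: 0.098
```

step_arm --increments '[0.15, 0, 0, 0, 0, 0, 0, 0, 0, 0, 0, 0]'

```text
time: 36.58
position: [0.6583, -0.0378, 0.1445]
tool_rot: [-0.224, 1.557, 0.222]
ft_force: [-1.8, 2.6, 19.8]
grip_width: 0.102
```

The carrier stopped at TCP z = 0.1445, the height predicted for seated, with force rising to 20 N. Releasing.

step_arm --increments '[-0.3, 0, 0, 0, 0, 0, 0, 0, 0, 0, 0, 0, 0, 0, 0, 0, 0, 0, 0, 0, 0, 0, 0, 0]' --fingers 30

```text
time: 37.08
position: [0.6572, -0.0391, 0.1432]
tool_rot: [-0.223, 1.561, 0.222]
ft_force: [0.9, 0.5, 0.0]
grip_width: 0.298
```

step_arm --increments '[-1, 0, 0, 0, 0, 0, -2, 0, 0, 0, 0, 0, -4, 0, 0, 0, 0, 0, -4, 0, 0, 0, 0, 0, 0, 4, 0, 0, 0, 0, 0, 5, 0, 0, 0, 0, 0, 5, 0, 0, 0, 0, 0, 5, 0, 0, 0, 0, 0, 5, 0, 0, 0, 0, 0, 0, 0, 0, 0, 0]'

```text
time: 38.33
position: [0.5877, 0.1985, 0.2566]
tool_rot: [-0.229, 1.556, 0.232]
ft_force: [0.3, -1.0, 0.1]
grip_width: 0.299
```

Run:
```python
from ov import *
st=ctrl.get_state();print(st['time'],st['position'])
s=ctrl.get_image('scene')[:,:,::-1];t=ctrl.get_image('top')[:,:,::-1]
cv2.imwrite('pics/f_s.png',cv2.convertScaleAbs(cv2.resize(s[150:290,200:370],None,fx=4,fy=4,interpolation=2),alpha=1.8))
cv2.imwrite('pics/f_t.png',cv2.convertScaleAbs(cv2.resize(t[130:240,310:460],None,fx=5,fy=5,interpolation=2),alpha=1.5))
cv2.imwrite('pics/f_full.png',s)
for n in 'gate_seat slide_carrier_center strip_carrier_center stage_front stop_face lever_knob lever_pivot cup_mid tamper_mid spray_bottle_mid'.split(): spot(n,k=5 if 'slide' in n else 1)
```

```text
38.325 [0.58768366 0.19848155 0.2565769 ]
gate_seat scene 0.65 [659.9 -40.1 119. ]
gate_seat top 0.85 [658.2 -37.1 114.4]
slide_carrier_center scene 0.86 [654.5 -38.8 115. ]
slide_carrier_center scene 0.85 [469.  252.6  58.9]
slide_carrier_center scene 0.68 [364.1 335.9  58.5]
slide_carrier_center scene 0.63 [646.  350.8  55.8]
slide_carrier_center top 0.89 [367.4 337.1  57.2]
slide_carrier_center top 0.8 [661.7 -41.6 115.5]
strip_carrier_center scene 0.57 [530.9 428.9  59. ]
stage_front scene 0.75 [670.1 -69.8  49. ]
stage_front top 0.75 [668.8 -67.7  42.2]
stop_face scene 0.91 [668.  -66.3  43.4]
stop_face top 0.73 [669.5 -65.8  43.9]
lever_knob scene 0.56 [590.5 -95.8  98. ]
lever_knob top 0.69 [590.3 -98.6  89.5]
lever_pivot scene 0.89 [569.3 -32.6  91.6]
lever_pivot top 0.67 [561.5 -32.   93.1]
cup_mid scene 0.58 [763.9  84.5  31.5]
cup_mid top 0.93 [761.1  86.9  28.8]
tamper_mid scene 0.87 [ 567.2 -248.4   46.9]
tamper_mid top 0.74 [ 571.9 -254.1   44.2]
spray_bottle_mid scene 0.85 [479.  147.7  52.2]
```

View pics/f_s.png

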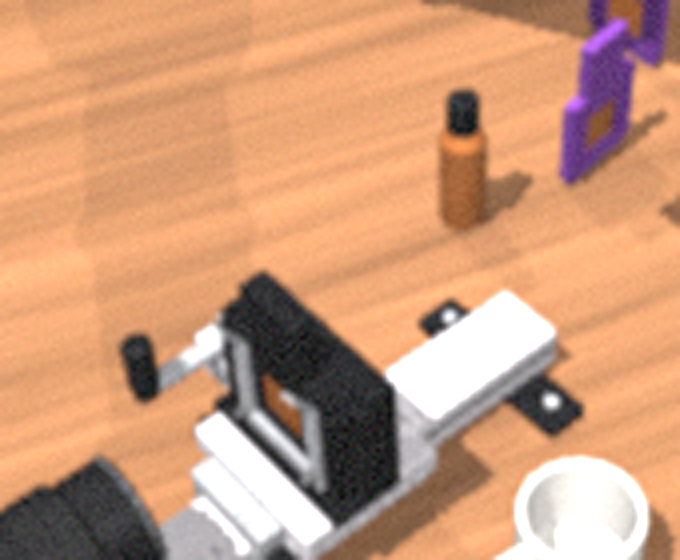

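View pics/f_t.png

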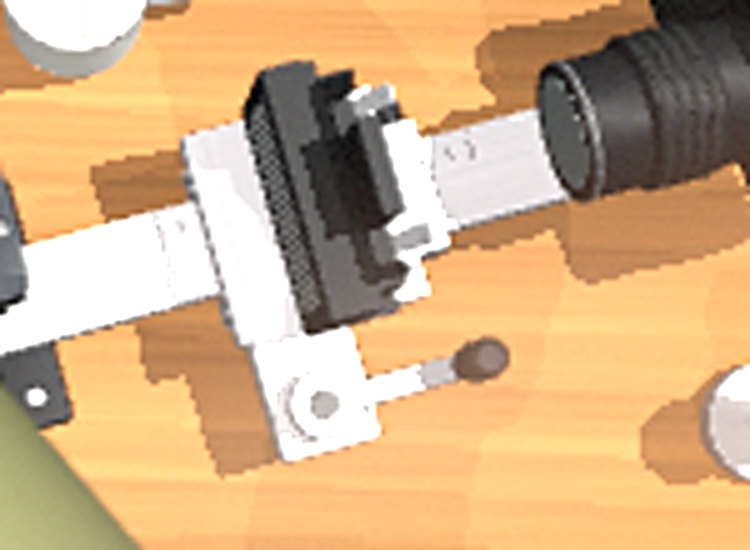

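View pics/f_full.png

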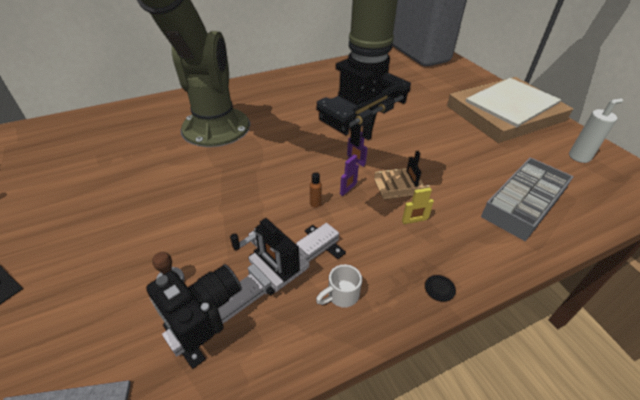

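Run:
```python
from h import *
print(ctrl.close_job(), ctrl.get_state()['time'])
```

```text
the job is handed in; nothing more can be done
the job is handed in; nothing more can be done
```

I did the whole job and handed it in at about 39.5 s of the 72 s; the hand-in gives no verdict, so these are my own checks. I swung the lever open, pushed the stage against the stop collar, shoved the lever fully home, and pushed the wide-tab black carrier down into the gate.

**What the last checks showed**
- **Carrier:** it stopped at the height predicted for seated, with the force rising to about 20 N. The two cameras' average puts it about 2 mm from the gate seat, with the centre at z about 115 mm. Each single reading is only good to about 4 mm.
- **Stage:** it stopped moving while I commanded about 4 mm more, at about 10 N, and no gap to the collar shows in either picture.
- **Lever:** it came to a hard stop at about 12 N.
- **Other things:** the cup, tamper and spray bottle read where they started. The strip carrier read 5–6 mm off its first reading, from one camera only, and still stands in its slot. Nothing came near the camera, and the gripper is clear of everything.

**What failed or disagreed**
- The first lever closing, by gripping the knob, stopped a few degrees short because the knob slipped in the pads. I finished it with closed fingers.
- The last lever angle reads about 3–4° past its angle at the start. That is about the measuring noise, or the lever may not have been quite home at first.
- While opening, the lever ended at about 1.0 rad instead of the 1.2 rad I commanded, still above the 0.7 rad needed.

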